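# Tighten the drawplate vise with a ring wrench between its cheeks

### The job

Take the orange-handled ring wrench from its black mat, put it fully down over the brass hex nut on the grey drawplate vise and turn the nut clockwise (seen from above) until it stops and you feel it firm up against its spring collar, without forcing it further and without pressing hard against the two cheeks; the cheeks allow only a short swing, so lift, swing back and reseat the wrench as often as needed. Turn the nut with the wrench only, then lay the wrench flat on its mat again, and leave the other things where they are.

Things in the scene. Friction and masses are not known exactly. Their poses are not given: they have to be found in the camera images.
- vise: grey pedestal vise that holds a dark drawplate, fixed to the bench, about 80x96 mm at the foot, 179 mm tall with its cheeks. Origin on the bench, straight under the nut's axis; +z up; +x is the middle of the free swing of the wrench's arm and points roughly away from the robot. The wrench seats on a round steel collar (52 mm across) whose top is 145 mm above the origin.
- cheeks: the two upright grey cheeks (9 mm thick, inner faces 33 to 75 mm from the nut's axis, from 137 to 179 mm above the bench) left and right of the wrench's arm; same origin and axes as the vise. They stop the 14 mm wide arm of a seated or just lifted wrench when it points 0.77 rad (44 degrees) to either side of the vise's +x, so a stroke is at most about 1.4 rad.
- nut (a joint): angle of the brass hex nut on its collar, growing as it is turned clockwise seen from above (tightened). It starts somewhere between -2.05 and -1.3 and turns against a steady friction of about 0.4 N m (3.3 N at the wrench's grip); at 0 it has run home and stops dead on the spring collar.
- collar (a joint): turn of the round steel spring collar (52 mm across) under the nut, clockwise growing. It stays at 0 while the nut runs down, gives only when the home nut is turned on with over 0.5 N m, then resists with 0.5 N m plus 5 N m per rad (0.9 N m or 7.5 N at the grip at 0.08) and winds back when the wrench is eased. Over 0.02: the nut is firm; over 0.12 (1.1 N m): overforced.
- nut_seat (a point): centre of the nut's foot on the collar, 145 mm above the bench, turning with it. Nut 30 mm across flats, 18 mm tall, the top 3.5 mm chamfered; a red dot on top marks +x, the middle of a flat, at yaw -0.42 - (nut angle) in the vise's frame. The wrench drops on when its arm points along this +x or any multiple of 1.047 rad (60 deg) from it, within 0.1 rad; the same play is lost as a stroke begins.
- nut_top (a point): top of the dark round pilot on the nut: 13 mm radius and 4 mm tall above the hex, then a 10 mm cone to 6 mm radius; this point is 32 mm above nut_seat. The pilot centres the ring before the hex engages; a ring lifted 18 mm or more off the collar is free of the hex, and up to 22 mm it stays round the straight part of the pilot.
- wrench: steel ring wrench with an orange upright grip, 0.16 kg, lying flat. Origin at the middle of the grip's underside, +z up; the arm runs from there along -x to the ring, so the arm points from ring to grip along +x. Grip 32 mm along x, 14 mm thick along y (take it here, closing along y), 52 mm tall. Arm 14 mm wide, from 4 to 14 mm above the underside.
- wrench_grip (a point): middle of the upper part of the orange grip, 36 mm above the wrench's underside: a good place to hold it.
- wrench_ring (a point): centre of the ring's underside, 120 mm from the wrench's origin along its -x. The ring is 16 mm tall, 44 mm across flats outside, with a through hex hole 31.8 mm across flats; the middle of one flat faces the arm. Seated, this point lies on nut_seat.
- mat: black rubber mat fixed to the bench, 190 mm (x) by 110 mm (y), 3 mm thick; origin at the centre of its underside, wrench lies on it at the start with its grip on the mat's +x half.
- bur_stand: blue stepped bur stand, 92 mm across, 94 mm tall; origin at the centre of its underside. Bystander, to be left alone.
- pin_pot: clear pot of pins, 37 mm across, 42 mm tall; origin at the centre of its underside. Bystander, to be left alone.
- pliers: black-handled pliers lying flat, 135x67x10 mm; origin at the centre of its underside. Bystander, to be left alone.
- flux_tin: green round tin, 73 mm across, 28 mm tall; origin at the centre of its underside. Bystander, to be left alone.
- dish: shallow brass dish with findings, 55 mm across, 14 mm tall; origin at the centre of its underside. Bystander, to be left alone.
- file: needle file with teal handle lying flat, 9x156x9 mm; origin at the centre of its underside. Bystander, to be left alone.

How it is judged:
By the outcome, as a careful person would: the job done as asked, in the order asked, and still so for the second after the job is handed in, with the robot touching nothing.
It also fails if it takes over 72 s, if anything falls off the work surface, if the arm or the gripper's body presses on something with over 40 N, if the wrist force passes 120 N, or if a joint passes its speed limit or range.

### The arm

A 7-joint arm with a two-finger parallel gripper is mounted at the origin on a cart in front of the work surface, level with it; the furniture and walls round the work are solid. World frame = base frame: x ahead of the robot, y to its left, z up, the work surface at z = 0. Lengths are in mm, angles in rad, forces in N, time in s.
With the tool pointing down it reaches from about 400 to 875 mm from the base axis. Payload 4.4 kg.
Tool frame: the origin (TCP) lies at the very end of the fingers, on their centre line; the grasp point (between the pads) lies 19 mm behind it; y points along the fingers, z is the direction in which the jaws open and shut, and the axes are right-handed (so a half turn about y gives the same grasp; the last joint's range is limited). The gripper opens to 85 mm and grips with 20 to 120 N. Pads are 22 mm wide; open, the fingers measure 114 mm over their backs; the gripper's body (76 mm by 85 mm) begins 54 mm behind the grasp point. The pads swing forward as they close: fully open they stand 13 mm farther back than shut.
Start: joints at [-1.242, 0.628, 0.038, 1.517, -0.027, 0.996, -0.02], TCP at [249.983, 600.022, 231.313] pointing down, gripper open.
Joint ranges: [-3.06, 3.06], [-0.37, 2.12], [-1.25, 1.32], [0.18, 2.47], [-1.1, 4.24], [0.23, 1.98], [-2.94, 2.94]. Speed limits (rad/s): [2.57, 2.57, 3.14, 3.14, 3.14, 3.14, 3.14].

### API

Orientations are given as a 3x3 rotation matrix whose columns are the frame's x, y, z axes.
In Python, from cell import env gives the robot as it stands.
- The arm moves only by the tool apply_moves, never from a script. Its argument "commands" is text: rows parted by semicolons, each of 7 numbers parted by spaces: the finger opening in mm, from 0 to 85.4, then the shift along the tool's x, y, z in mm, then the turn, a rotation vector about the tool's x, y, z in rad. In form: claw tx ty tz rx ry rz; .... A call has 1 to 8 rows; each row shifts and turns the commanded pose from where the row before left it, along the tool's axes as they then stand; what a row does not reach is not made up. A row lasts 1/10 s, in which the tool goes at most 50 mm and 8.59 degrees, less where a joint would pass 70% of its speed; a pose out of reach is approached as far as the arm can. A call is refused whole if a number of a shift passes 50 or a number of a turn 0.15, either way. A call with a gripper value outside its range is refused whole. The fingers move at their own pace and stop on an object; "force" is the grip in N (left out, the last holds). Time passes only in rows, so rows that do not move let the fingers close. It gives the time, the measured TCP pose, the force and the opening at its end, in the units of the state.
- env.get_state(): the state, without advancing time (a new reading comes with each control period).
- env.capture(name): name is "scene" or "side" or "wrist"; returns a dict with "image" (400x640x3 uint8, red, green, blue), "intrinsics" (3x3 intrinsics, pixels), "world_from_camera" (4x4, takes a point from camera to world coordinates). Camera axes: x right, y down, z forward; pixel columns grow to the right and rows downward; lengths in mm; the calibration is good to about 2 mm. A picture is of the moment at which its call begins. There is no depth.
- env.close_job(): hands the job in, once; it reports no verdict.
The state is a dict: "clock": time; "joints": joint angles; "dq": joint speeds; "tau": joint torques, N m; "position": TCP position; "orientation": TCP orientation; "ft_force": force on the tool from outside, world axes, zero at the start; "ft_torque": the same for the moment, N m; "gripper_width": opening from 0.0 (shut) to 1.0 (fully open).
Only numpy, scipy, OpenCV 4.12 (cv2) and the standard library are available. Lean on these libraries where they do the work, as an engineer would, in place of code of your own. Each camera call takes 0.05 s, during which the arm holds its last target.

## Working session

There is one attempt and no reset: what is moved stays moved. The work goes in short steps, Python scripts to look and compute and a tool call to move; the robot and the scene stay as the last step left them, time stands still between calls to the robot, and variables do not carry over. Pictures are saved under pics/ and viewed, and the job is handed in when it is done.

Besides the shell and the picture viewer there is one more tool, called by a JSON object that holds its "fn" and its "kwargs", one argument or row to a line. apply_moves: Moves the arm, as the interface text tells. Its arguments: {"type":"object","properties":{"commands":{"type":"string"},"force":{"type":"number"}},"required":["commands"]}

```bash
ls; mkdir -p pics; python3 - <<'E'
from cell import env
import cv2, numpy as np
s=env.get_state()
for k,v in s.items(): print(k,np.round(v,3).tolist())
for n in ["scene","side","wrist"]:
    c=env.capture(n); cv2.imwrite(f"pics/{n}0.png",c["image"][:,:,::-1]); print(n,np.round(c["intrinsics"],1).tolist(),np.round(c["world_from_camera"],3).tolist())
E
```

```text
pics
clock 0.0
joints [-1.242, 0.629, 0.038, 1.518, -0.027, 0.996, -0.02]
dq [-0.001, -0.0, 0.002, -0.001, -0.0, -0.0, 0.001]
tau [0.0, -56.34, 1.227, -19.343, 0.011, 0.011, -0.0]
position [249.713, 599.424, 230.377]
orientation [[0.923, -0.001, 0.385], [-0.385, -0.002, 0.923], [-0.0, -1.0, -0.002]]
ft_force [0.01, -0.382, 0.019]
ft_torque [0.031, 0.057, 0.061]
gripper_width 1.0
scene [[374.9, 0.0, 324.7], [0.0, 374.9, 200.5], [0.0, 0.0, 1.0]] [[0.841, -0.236, 0.487, -103.831], [-0.541, -0.405, 0.737, -679.412], [0.023, -0.883, -0.468, 640.834], [0.0, 0.0, 0.0, 1.0]]
side [[399.4, 0.0, 317.8], [0.0, 399.4, 197.0], [0.0, 0.0, 1.0]] [[0.97, -0.163, 0.182, 206.734], [-0.244, -0.651, 0.719, -733.21], [0.001, -0.742, -0.671, 940.415], [0.0, 0.0, 0.0, 1.0]]
wrist [[315.2, 0.0, 323.9], [0.0, 315.2, 198.0], [0.0, 0.0, 1.0]] [[0.385, 0.888, 0.249, 187.403], [0.923, -0.371, -0.106, 626.366], [-0.001, 0.271, -0.963, 372.904], [0.0, 0.0, 0.0, 1.0]]
```

View pics/scene0.png

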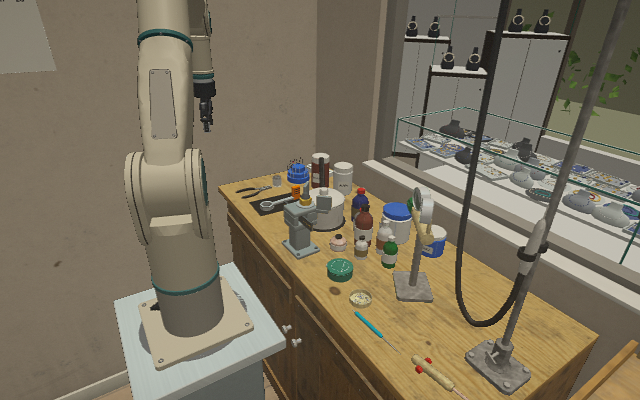

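View pics/side0.png

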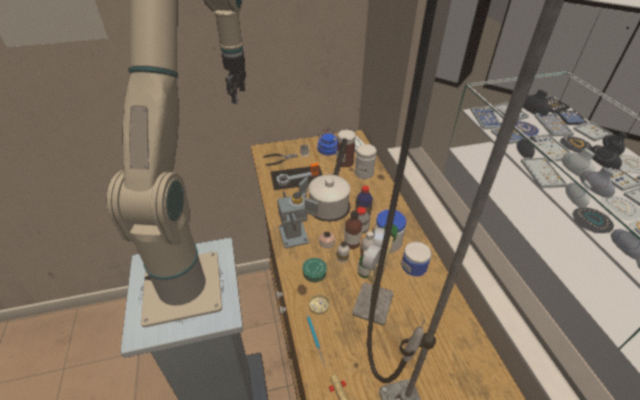

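View pics/wrist0.png

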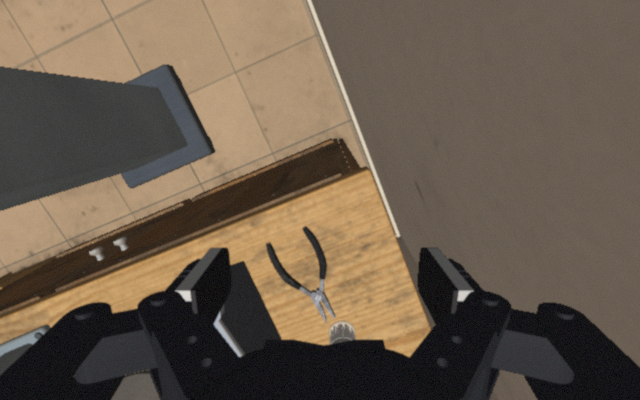

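```bash
cat > h.py <<'E'
import cv2, numpy as np
from cell import env
def load(n,tag):
    c=env.capture(n); im=c["image"][:,:,::-1].copy(); cv2.imwrite(f"pics/{n}{tag}.png",im); np.savez(f"{n}{tag}.npz",K=c["intrinsics"],T=c["world_from_camera"]); return im
def cal(n,tag):
    d=np.load(f"{n}{tag}.npz"); return d["K"],d["T"]
def ray(n,tag,uv):
    K,T=cal(n,tag); d=T[:3,:3]@np.linalg.inv(K)@np.array([uv[0],uv[1],1.]); return T[:3,3],d/np.linalg.norm(d)
def onz(n,tag,uv,z):
    o,d=ray(n,tag,uv); return o+d*(z-o[2])/d[2]
def tri(*rs):
    A=np.zeros((3,3));b=np.zeros(3)
    for o,d in rs:
        P=np.eye(3)-np.outer(d,d);A+=P;b+=P@o
    x=np.linalg.solve(A,b); return x,[np.linalg.norm((np.eye(3)-np.outer(d,d))@(x-o)) for o,d in rs]
def proj(n,tag,p):
    K,T=cal(n,tag); q=K@(np.linalg.inv(T)@np.append(p,1))[:3]; return q[:2]/q[2]
def crop(n,tag,x0,y0,x1,y1,s,out):
    im=cv2.imread(f"pics/{n}{tag}.png")[y0:y1,x0:x1]; cv2.imwrite(f"pics/{out}.png",cv2.resize(im,None,fx=s,fy=s,interpolation=cv2.INTER_CUBIC))
E
python3 - <<'E'
from h import *
for n in ["scene","side"]: load(n,"1")
crop("scene","1",230,150,360,260,6,"c1"); crop("side","1",250,130,380,250,5,"c2")
E
```

```text
(no output)
```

View pics/c1.png

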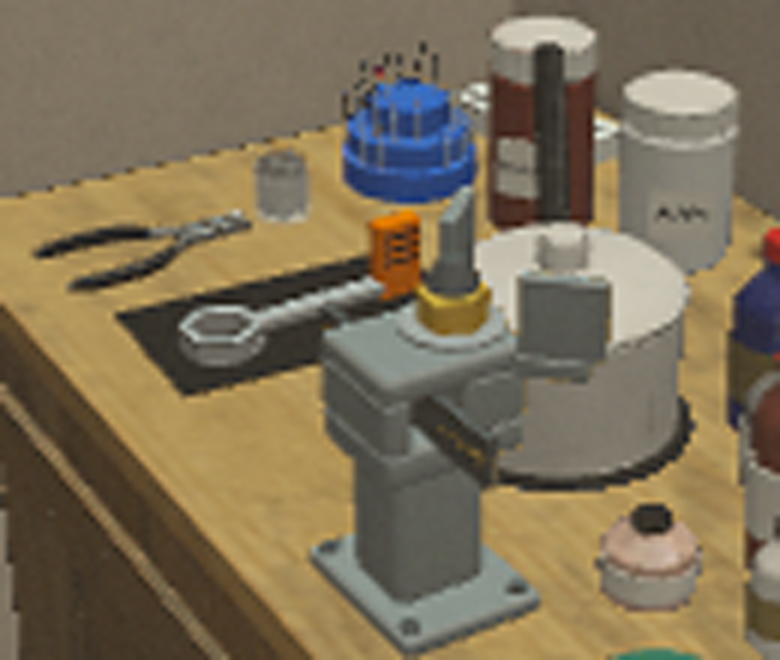

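View pics/c2.png

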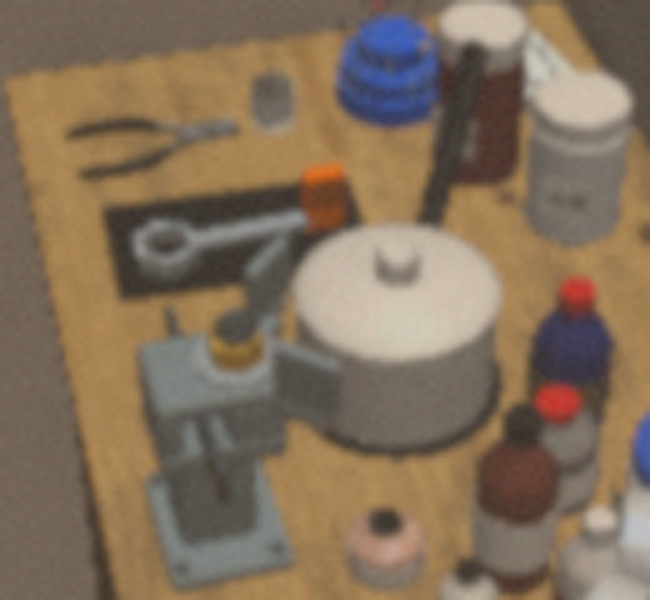

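```bash
python3 - <<'E'
from h import *
S=lambda x,y:(230+x/6,150+y/6); D=lambda x,y:(250+x/5,130+y/5)
def t(n,a,b): x,e=tri(ray("scene","1",S(*a)),ray("side","1",D(*b))); print(n,x.round(1),np.round(e,1))
t("pilot/nut top",(462,285),(237,325))
t("nut foot c",(452,328),(235,357))
t("ring",(222,325),(162,240))
t("grip top",(396,216),(323,170))
t("potknob",(563,235),(398,248))
t("cheekR top left",(519,278),(275,345))
t("cheekR top right",(610,278),(342,362))
t("cheekL top",(462,190),(288,238))
t("handle top",(550,45),(472,45))
for n,p in [("mat TL",(118,315)),("mat BL",(186,395)),("vise foot1",(310,550)),("f2",(410,655)),("f3",(540,600))]: print(n,onz("scene","1",S(*p),3).round(1))
for n,p in [("mat TL",(105,210)),("mat BL",(122,298)),("mat TR",(345,180)),("vise foot1",(148,485)),("f2",(175,588)),("f3",(292,562))]: print("side",n,onz("side","1",D(*p),3).round(1))
E
```

```text
pilot/nut top [363.4 122.  160.3] [3.2 3.2]
nut foot c [360.6 123.6 136.1] [1.3 1.3]
ring [358.4 386.9  15.5] [2.3 2.3]
grip top [480.6 396.9  50.8] [0.8 0.8]
potknob [491.1 230.4 107.4] [1.8 1.8]
cheekR top left [377.6  91.  171.9] [0.4 0.4]
cheekR top right [410.4  65.4 174.7] [0.1 0.1]
cheekL top [407.1 190.2 167.6] [1.3 1.3]
handle top [592.2 403.2 137.2] [0.9 0.9]
mat TL [320.  446.5   3. ]
mat BL [315.8 339.9   3. ]
vise foot1 [305.6 168.2   3. ]
f2 [306.2  67.1   3. ]
f3 [381.5  73.1   3. ]
side mat TL [324.4 450.7   3. ]
side mat BL [320.  347.9   3. ]
side mat TR [508.5 442.5   3. ]
side vise foot1 [305.8 161.9   3. ]
side f2 [306.6  71.9   3. ]
side f3 [381.1  75.    3. ]
```

{"fn": "apply_moves", "kwargs": {
  "commands": "85 41 0 -14 0 0 0;85 41 0 -14 0 0 0;85 41 0 -14 0 0 0;85 41 0 -14 0 0 0;85 42 0 -14 0 0 0;85 42 0 -14 0 0 0;85 42 0 -14 0 0 0"
}}

```text
clock: 0.95
position: [481.1, 396.7, 231.3]
orientation: [[0.923, -0.0, 0.385], [-0.385, 0.0, 0.923], [-0.0, -1.0, 0.0]]
ft_force: [0.2, 0.1, 0.3]
gripper_width: 0.998
```

{"fn": "apply_moves", "kwargs": {
  "commands": "85 0 0 0 0 -0.12 0;85 0 0 0 0 -0.12 0;85 0 0 0 0 -0.12 0;85 0 0 0 0 -0.12 0;85 0 0 0 0 0 0;85 0 0 0 0 0 0"
}}

```text
clock: 1.55
position: [480.0, 397.9, 231.2]
orientation: [[0.997, -0.0, -0.082], [0.082, -0.0, 0.997], [-0.0, -1.0, -0.0]]
ft_force: [-0.0, 1.1, -0.2]
gripper_width: 0.993
```

```bash
python3 - <<'E'
from h import *
load("wrist","2"); crop("wrist","2",0,0,640,400,1.25,"w2")
s=env.get_state(); print(s["position"].round(1) if hasattr(s["position"],'round') else s["position"],np.round(s["orientation"],3).tolist(),np.round(s["joints"],2))
E
```

```text
[480.  397.9 231.2] [[0.997, -0.0, -0.083], [0.083, -0.0, 0.997], [-0.0, -1.0, -0.0]] [-0.68  0.59 -0.09  1.59  0.06  0.96  0.86]
```

View pics/w2.png

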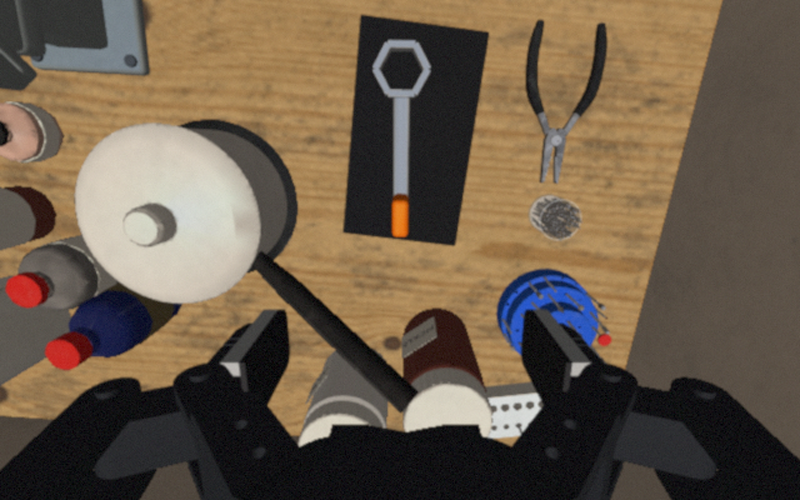

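```bash
python3 - <<'E'
from h import *
im=cv2.imread("pics/wrist2.png"); hsv=cv2.cvtColor(im,cv2.COLOR_BGR2HSV)
m=cv2.inRange(hsv,(5,150,100),(20,255,255)); m[:, :280]=0;m[:,360:]=0
cs,_=cv2.findContours(m,cv2.RETR_EXTERNAL,cv2.CHAIN_APPROX_NONE); c=max(cs,key=cv2.contourArea); print(cv2.boundingRect(c),cv2.minAreaRect(c))
crop("wrist","2",280,10,400,210,4,"w2c"); 
# ring: light steel on mat
r=cv2.inRange(hsv,(0,0,95),(180,110,255)); r[:,:293]=0; r[:,350:]=0; r[:25]=0; r[82:]=0
cs,h=cv2.findContours(r,cv2.RETR_CCOMP,cv2.CHAIN_APPROX_NONE)
for c,hh in zip(cs,h[0]):
    if cv2.contourArea(c)>50: 
        M=cv2.moments(c);u=(M['m10']/M['m00'],M['m01']/M['m00']); print(cv2.contourArea(c),hh[3],u,onz("wrist","2",u,19).round(1),cv2.boundingRect(c))
E
```

```text
(313, 158, 14, 32) ((319.5, 173.5), (13.0, 31.0), 0.0)
1655.5 -1 (320.76905265277355, 55.07701600724857) [358.8 384.9  19. ] (298, 32, 47, 50)
900.5 0 (320.76383490653336, 54.562280214695534) [358.3 384.8  19. ] (303, 38, 36, 35)
```

View pics/w2c.png

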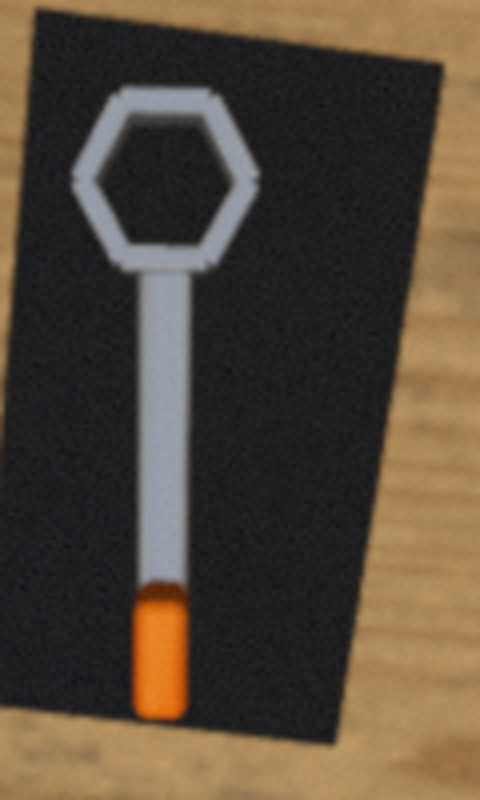

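```bash
python3 - <<'E'
from h import *
g=onz("wrist","2",(320.2,174.8),55); r=onz("wrist","2",(320.77,54.8),19); print(g,r,np.linalg.norm((g-r)[:2]),np.arctan2(*(g-r)[[1,0]]))
P=[onz("wrist","2",(280+a/4,10+b/4),3) for a,b in [(35,10),(443,65),(335,745)]]+[onz("wrist","2",(344/1.25,233/1.25),3)]
for p in P: print(p.round(1))
d=P[2]-P[1]; print("mat c",np.mean(P,0).round(1),"yaw",np.arctan2(d[1],d[0]))
print("knob",onz("wrist","2",(148/1.25,226/1.25),105).round(1))
E
```

```text
[477.4115379  393.98895135  55.        ] [358.49541123 384.85877261  19.        ] 119.26611147989497 0.07662797019139814
[318.1 347.8   3. ]
[322.3 456.2   3. ]
[510.2 449.2   3. ]
[506.6 341.1   3. ]
mat c [414.3 398.6   3. ] yaw -0.03715659284016692
knob [486.8 218.8 105. ]
```

{"fn": "apply_moves", "kwargs": {
  "commands": "85 -14 -10 -44 0 0 0;85 -14 -10 -44 0 0 0;85 -14 -10 -45 0 0 0;85 -14 -10 -45 0 0 0;85 -14 -10 -45 0 0 0;85 -13 -10 -44 0 0 0;85 0 0 0 0 0 0;85 0 0 0 0 0 0"
}}

```text
clock: 2.4
position: [420.3, 124.4, 291.9]
orientation: [[0.997, 0.002, -0.081], [0.081, 0.001, 0.997], [0.002, -1.0, 0.001]]
ft_force: [-0.8, 0.4, 0.7]
gripper_width: 0.993
```

```bash
python3 - <<'E'
from h import *
load("wrist","3"); crop("wrist","3",200,30,440,230,3.3,"w3")
s=env.get_state(); print(np.round(s["position"],1),np.round(s["joints"],2))
E
```

```text
[420.3 125.7 291.6] [-0.29  0.25 -0.08  1.99  0.02  0.9   1.27]
```

View pics/wrist3.png

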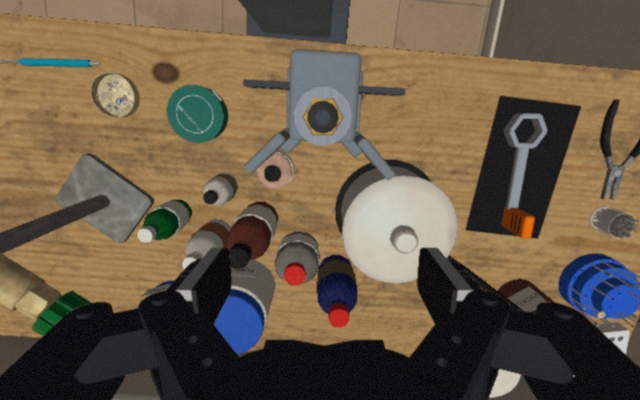

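View pics/w3.png

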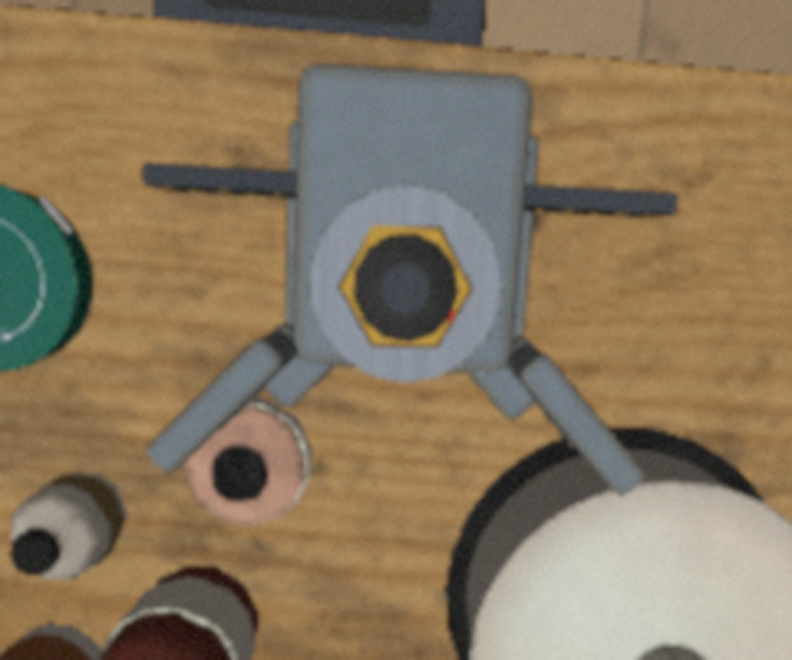

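```bash
python3 - <<'E'
from h import *
C=lambda a,b:(200+a/3.3,30+b/3.3)
im=cv2.imread("pics/wrist3.png"); hsv=cv2.cvtColor(im,cv2.COLOR_BGR2HSV)
m=cv2.inRange(hsv,(15,140,90),(32,255,255)); k=np.zeros_like(m); k[90:140,295:350]=255; m&=k
pts=np.argwhere(m>0)[:,::-1].astype(np.float32); hull=cv2.convexHull(pts)
W=np.array([onz("wrist","3",p[0],159.5)[:2] for p in hull])
M=cv2.moments(W.astype(np.float32)); c=np.array([M['m10'],M['m01']])/M['m00']; print("nut c",c,"area",M['m00'],"exp",0.866*900)
# orientation: 6-fold phase of vertices
mw=np.array([onz("wrist","3",p,159.5)[:2] for p in pts])-c
# densely fill hull in image and use r^6 weighted 6-fold moment
f=np.zeros((400,640),np.uint8); cv2.fillConvexPoly(f,hull.astype(int),255); q=np.argwhere(f>0)[:,::-1]
w=np.array([onz("wrist","3",p,159.5)[:2] for p in q])-c; z=w[:,0]+1j*w[:,1]; ph=np.angle(np.sum(z**6))/6
print("vertex yaw",ph,"flat yaw",ph+np.pi/6, ph-np.pi/6)
red=onz("wrist","3",C(451,316),163); print("red",red[:2],np.arctan2(red[1]-c[1],red[0]-c[0]))
col=[onz("wrist","3",C(*p),145)[:2] for p in [(311,284),(500,284),(405,187),(405,381)]]; print("collar",np.round(col,1),np.mean(col,0))
print("pilot top",onz("wrist","3",C(406,287),177))
a,b=[onz("wrist","3",C(*p),120)[:2] for p in [(147,175),(675,203)]]; d=b-a; print("bar dir",d,np.arctan2(d[1],d[0])-np.pi/2)
a,b=[onz("wrist","3",C(*p),145)[:2] for p in [(318,66),(515,77)]]; d=b-a; print("edge",a,b,np.arctan2(d[1],d[0])-np.pi/2)
for n,p in {"Lin":(171,470),"Lout":(149,456),"Rin":(618,492),"Rout":(641,482)}.items():
  t=onz("wrist","3",C(*p),179)[:2]-c; print(n,t.round(1),np.hypot(*t),np.arctan2(t[1],t[0]))
E
```

```text
nut c [358.7986929  118.47368295] area 676.4189080966171 exp 779.4
vertex yaw -0.45724616823564707 flat yaw 0.06635260736265175 -0.9808449438339459
red [365.39147549 131.02175406] 1.0870341793453748
collar [[360.9  93.5]
 [356.8 144.2]
 [334.3 116.7]
 [384.7 120.8]] [359.1673182  118.79151816]
pilot top [358.84529602 119.0414459  177.        ]
bar dir [ -4.59954905 150.91523908] 0.030468266234862096
edge [306.9817748   92.30262757] [305.50267369 142.67449903] 0.029355197293442714
Lin [ 48.8 -54.3] 72.98024049102006 -0.839056904942252
Lout [ 45.7 -59.8] 75.24757777328709 -0.9187155481940524
Rin [45.4 57.5] 73.26823070475962 0.9030152472676748
Rout [42.4 62.9] 75.85703595016531 0.9781226049231558
```

{"fn": "apply_moves", "kwargs": {
  "commands": "60 13 0 43 0 0 0;60 13 0 44 0 0 0;60 13 0 44 0 0 0;60 13 0 44 0 0 0;60 13.5 0 44 0 0 0;60 14 0 43.6 0 0 0;60 0 50 0 0 0 0;60 0 50 0 0 0 0"
}}

```text
clock: 3.25
position: [476.2, 398.7, 190.2]
orientation: [[0.996, 0.002, -0.09], [0.09, 0.004, 0.996], [0.002, -1.0, 0.004]]
ft_force: [-0.4, -0.2, -0.9]
gripper_width: 0.701
```

{"fn": "apply_moves", "kwargs": {
  "commands": "50 0 50 0 0 0 0;50 0 50 0 0 0 0;50 0 0 0 0 0 0"
}}

```text
clock: 3.55
position: [470.9, 391.3, 83.1]
orientation: [[0.996, -0.013, -0.088], [0.088, -0.01, 0.996], [-0.014, -1.0, -0.009]]
ft_force: [-1.5, -0.1, 0.3]
gripper_width: 0.58
```

```bash
python3 - <<'E'
from h import *
load("wrist","4"); crop("wrist","4",200,30,440,330,2,"w4")
s=env.get_state(); print(np.round(s["position"],1),np.round(s["joints"],2))
E
```

```text
[473.5 393.2  87.5] [-0.68  0.76 -0.1   1.73  0.11  0.67  0.82]
```

View pics/wrist4.png

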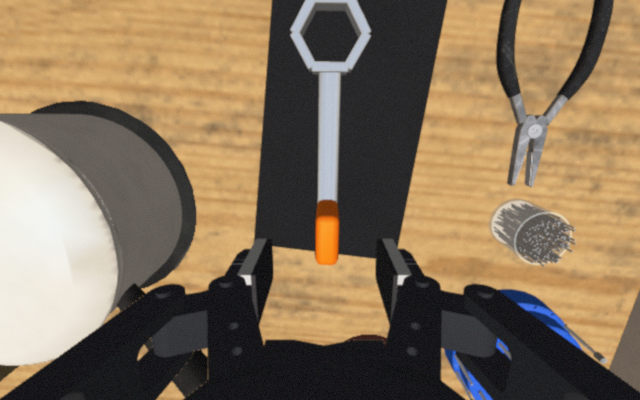

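{"fn": "apply_moves", "kwargs": {
  "commands": "50 0 0 0 0 0 0;50 0 0 0 0 0 0"
}}

```text
clock: 3.8
position: [478.4, 395.6, 94.5]
orientation: [[0.996, 0.004, -0.085], [0.085, 0.004, 0.996], [0.005, -1.0, 0.004]]
ft_force: [-0.4, -0.0, 1.1]
gripper_width: 0.589
```

```bash
python3 - <<'E'
from h import *
load("wrist","5"); crop("wrist","5",260,150,400,290,5,"w5")
s=env.get_state(); print(np.round(s["position"],1),np.round(s["orientation"],3).tolist())
g=[477.7,394,55]; print(proj("wrist","5",g), proj("wrist","5",[358.5,384.9,19]))
E
```

```text
[478.5 395.2  94.6] [[0.996, 0.004, -0.085], [0.085, 0.004, 0.996], [0.005, -1.0, 0.004]]
[320.86425716 222.25554257] [322.3308614   20.17606903]
```

View pics/w5.png

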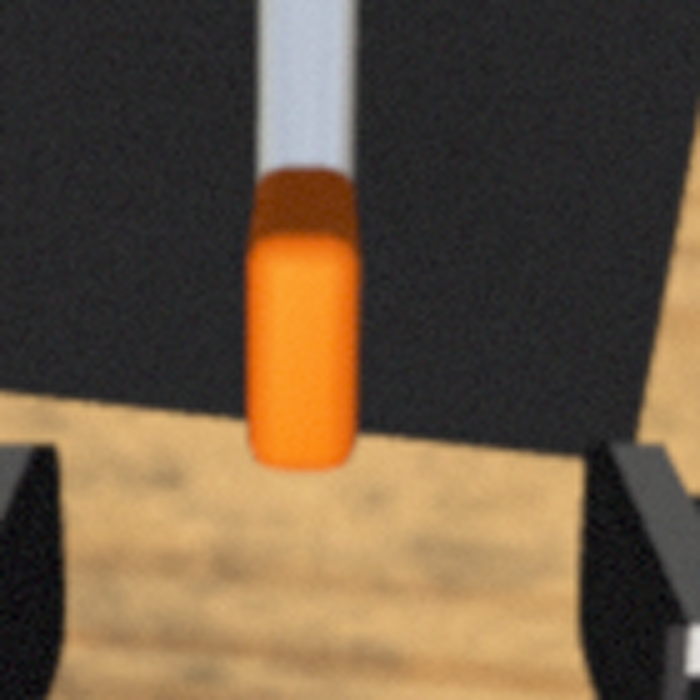

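{"fn": "apply_moves", "kwargs": {
  "commands": "50 -0.5 24 -0.5 0 0.008 0;50 -0.4 25 -0.6 0 0 0;50 0 15 0 0 0 0;50 0 10 0 0 0 0;50 0 0 0 0 0 0;50 0 0 0 0 0 0"
}}

```text
clock: 4.45
position: [476.6, 392.7, 18.2]
orientation: [[0.997, 0.001, -0.077], [0.077, 0.001, 0.997], [0.001, -1.0, 0.001]]
ft_force: [-0.0, -0.2, -1.0]
gripper_width: 0.59
```

```bash
python3 - <<'E'
from h import *
load("wrist","6"); load("side","6"); crop("wrist","6",220,150,440,390,2.5,"w6"); crop("side","6",250,100,400,240,4,"s6")
s=env.get_state(); print(np.round(s["position"],1),np.round(s["orientation"],3).tolist())
E
```

```text
[476.8 392.8  18.4] [[0.997, 0.001, -0.077], [0.077, 0.001, 0.997], [0.002, -1.0, 0.001]]
```

View pics/w6.png

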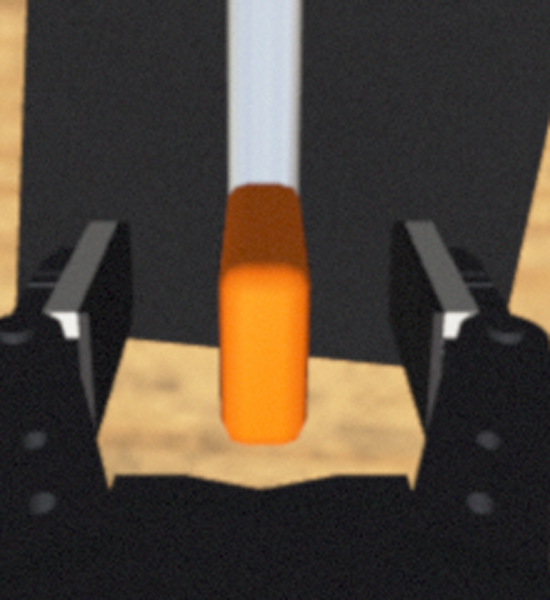

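{"fn": "apply_moves", "kwargs": {
  "commands": "10 0.9 -1.5 1 0 0 0;10 0 0 0 0 0 0;10 0 0 0 0 0 0;10 0 0 0 0 0 0;10 0 0 0 0 0 0;10 0 0 0 0 0 0",
  "force": 80
}}

```text
clock: 5.15
position: [477.3, 393.7, 19.5]
orientation: [[0.997, 0.001, -0.077], [0.077, 0.001, 0.997], [0.001, -1.0, 0.001]]
ft_force: [-0.3, 0.3, 5.5]
gripper_width: 0.158
```

{"fn": "apply_moves", "kwargs": {
  "commands": "8 0 0 0 0 0 0;8 0 -10 0 0 0 0;8 0 -25 0 0 0 0;8 0 -30 0 0 0 0;8 0 -30 0 0 0 0;8 0 0 0 0 0 0"
}}

```text
clock: 5.75
position: [479.0, 395.0, 118.0]
orientation: [[0.997, 0.006, -0.077], [0.077, 0.005, 0.997], [0.006, -1.0, 0.005]]
ft_force: [1.5, 0.5, -0.9]
gripper_width: 0.154
```

```bash
python3 - <<'E'
from h import *
load("wrist","7"); load("side","7"); crop("side","7",250,100,400,240,4,"s7")
s=env.get_state(); print(np.round(s["position"],1),np.round(s["orientation"],3).tolist(),np.round(s["ft_force"],2),np.round(s["ft_torque"],2))
E
```

```text
[476.9 393.1 114.3] [[0.997, 0.0, -0.077], [0.077, 0.0, 0.997], [0.0, -1.0, 0.0]] [-0.99  0.11 -1.74] [-0.02 -0.06 -0.  ]
```

View pics/wrist7.png

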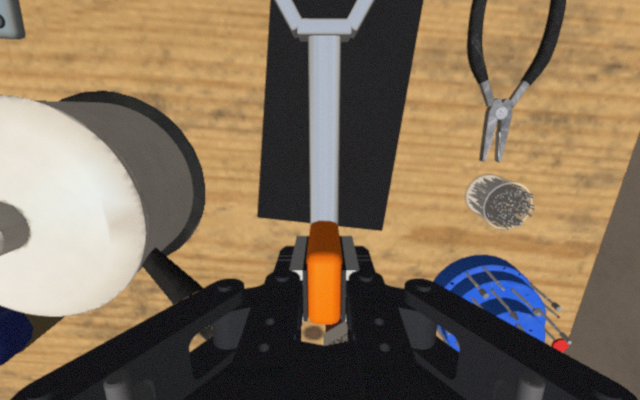

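```bash
crop=1; python3 - <<'E'
from h import *
im=cv2.imread("pics/wrist7.png"); hsv=cv2.cvtColor(im,cv2.COLOR_BGR2HSV)
m=cv2.inRange(hsv,(0,0,110),(180,110,255))
for r in (2,10,18,60,100,140,180,210):
    x=np.where(m[r,255:400]>0)[0]+255; print(r,x.min(),x.max(),len(x))
p=np.array([476.9,393.1,114.3]);R=np.array([[.997,0,-.077],[.077,0,.997],[0,-1,0]])
for r in (60,180):
    x=np.where(m[r,290:360]>0)[0]+290; q=onz("wrist","7",((x.min()+x.max())/2,r),114.3-16.5+14); print("arm tool",(R.T@(q-p)).round(2), len(x))
crop("wrist","7",255,0,390,60,5.5,"w7")
E
```

```text
2 276 372 34
10 281 367 33
18 285 363 42
60 309 339 31
100 309 338 30
140 310 338 29
180 310 337 28
210 310 337 28
arm tool [-86.07   2.5    2.16] 31
arm tool [-32.66   2.5    1.87] 28
```

View pics/w7.png

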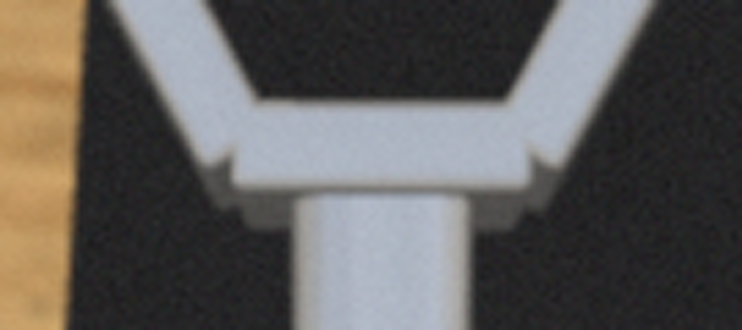

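```bash
python3 - <<'E'
from h import *
K,T=cal("wrist","7"); print(T.round(3).tolist())
K,T=cal("wrist","5"); print(T.round(3).tolist())
p=np.array([479,395,118]);R=np.array([[.997,0.006,-.077],[.077,0.005,.997],[0.006,-1,0.005]])
for uv,dz in [((324.3,33.8),-.5),((324.3,60),-2.5),((323.8,180),-2.5)]:
  q=onz("wrist","7",uv,118+dz-0.006*100*0); print((R.T@(q-p)).round(2))
E
```

```text
[[-0.076, 0.958, 0.275, 410.69], [0.997, 0.072, 0.025, 389.453], [0.004, 0.276, -0.961, 260.066], [0.0, 0.0, 0.0, 1.0]]
[[-0.085, 0.958, 0.274, 410.382], [0.996, 0.08, 0.027, 389.511], [0.004, 0.275, -0.961, 236.647], [0.0, 0.0, 0.0, 1.0]]
[-97.46  -0.12   0.53]
[-87.83   1.94   0.52]
[-35.76   2.27   0.25]
```

{"fn": "apply_moves", "kwargs": {
  "commands": "8 0 -25 0 0 0 0;8 0 -45 0 0 0 0;8 0 -40 0 0 0 0;8 -3 0 -30 0 0 0;8 -3 0 -40 0 0 0;8 -3 0 -40 0 0 0;8 -3 0 -40 0 0 0;8 -3 0 -40 0 0 0"
}}

```text
clock: 6.65
position: [475.3, 200.5, 222.2]
orientation: [[0.997, -0.003, -0.077], [0.077, -0.002, 0.997], [-0.003, -1.0, -0.001]]
ft_force: [0.7, -0.2, -2.2]
gripper_width: 0.154
```

{"fn": "apply_moves", "kwargs": {
  "commands": "8 -3 0 -40 0 0.011 0;8 -2 0 -25 0 0 0;8 0 0 -11 0 0 0;8 0 0 0 0 0 0;8 0 0 0 0 0 0;8 0 0 0 0 0 0;8 0 0 0 0 0 0"
}}

```text
clock: 7.35
position: [477.0, 128.1, 223.7]
orientation: [[0.998, -0.0, -0.069], [0.069, 0.001, 0.998], [-0.0, -1.0, 0.001]]
ft_force: [-0.3, -0.9, -1.2]
gripper_width: 0.15
```

```bash
python3 - <<'E'
from h import *
load("wrist","8"); s=env.get_state(); print(np.round(s["position"],1),np.round(s["orientation"],3).tolist(),np.round(s["ft_force"],2),np.round(s["joints"],2))
load("scene","8");crop("scene","8",230,130,390,260,5,"c8")
E
```

```text
[476.9 127.8 223.7] [[0.998, -0.0, -0.068], [0.068, 0.0, 0.998], [-0.0, -1.0, 0.0]] [ 0.07 -0.43 -1.65] [-0.23  0.42 -0.12  1.95  0.07  0.78  1.25]
```

View pics/wrist8.png

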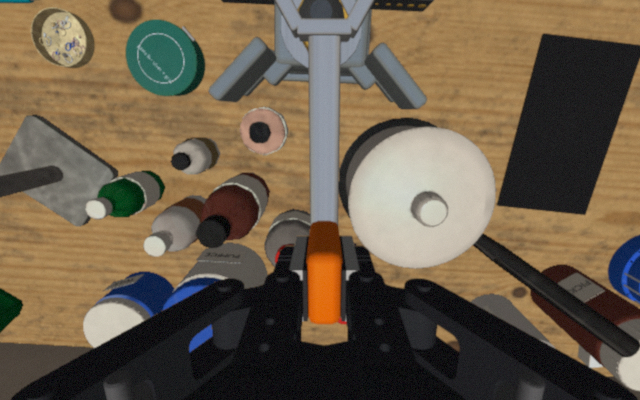

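View pics/c8.png

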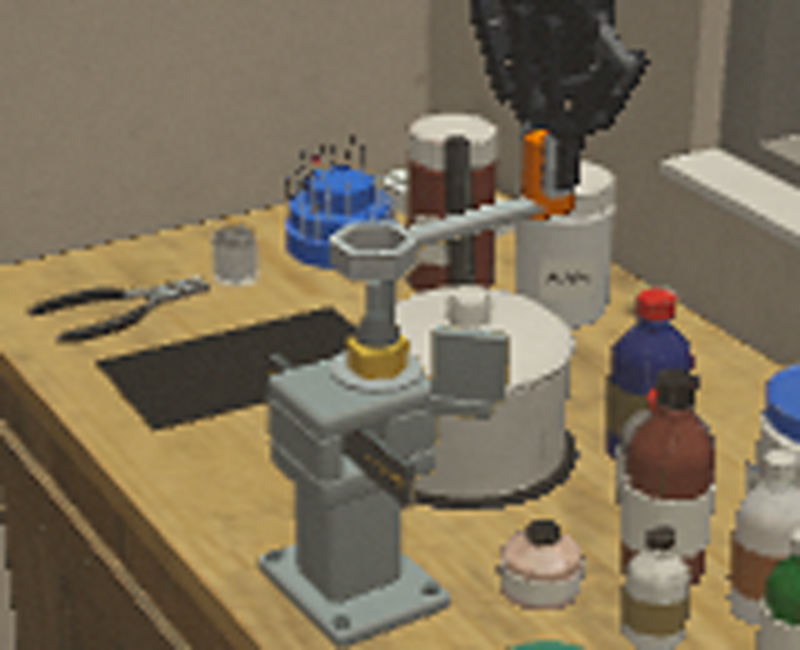

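{"fn": "apply_moves", "kwargs": {
  "commands": "8 1.4 5 -1.3 0 0 0;8 0 10 0 0 0 0;8 0 10 0 0 0 0;8 0 8 0 0 0 0;8 0 4 0 0 0 0;8 0 0 0 0 0 0;8 0 0 0 0 0 0"
}}

```text
clock: 8.15
position: [478.7, 125.3, 186.8]
orientation: [[0.998, 0.0, -0.066], [0.066, 0.0, 0.998], [0.0, -1.0, 0.0]]
ft_force: [-0.0, 0.3, -2.6]
gripper_width: 0.149
```

```bash
python3 - <<'E'
from h import *
s=env.get_state(); print(np.round(s["position"],2),np.round(s["orientation"],3).tolist(),np.round(s["ft_force"],2),np.round(s["ft_torque"],2))
load("scene","9");crop("scene","9",270,150,350,215,9,"c9");load("wrist","9");crop("wrist","9",240,0,400,60,5,"w9")
E
```

```text
[478.65 125.32 186.79] [[0.998, 0.0, -0.066], [0.066, 0.0, 0.998], [0.0, -1.0, 0.0]] [-0.04  0.34 -2.64] [-0.02 -0.08  0.01]
```

View pics/c9.png

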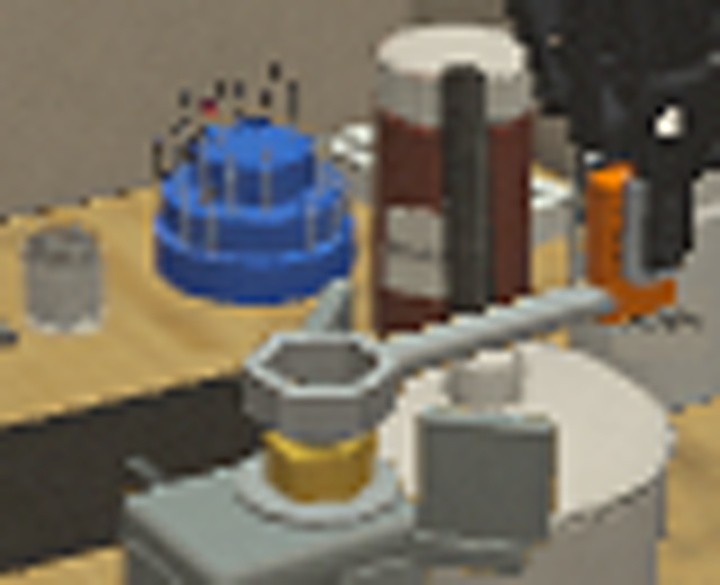

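View pics/w9.png

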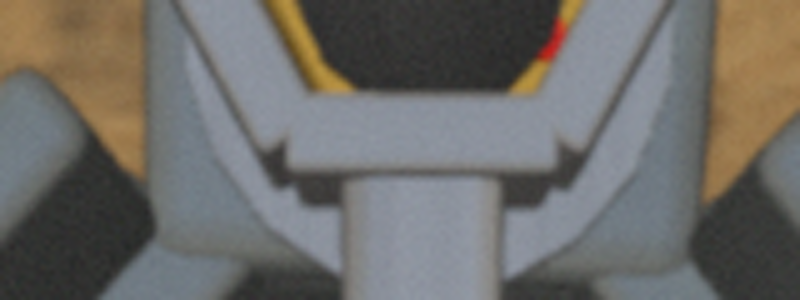

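{"fn": "apply_moves", "kwargs": {
  "commands": "8 -0.3 3 1.2 0 0 0;8 0 5 0 0 0 0;8 0 4 0 0 0 0;8 0 3 0 0 0 0;8 0 0 0 0 0 0"
}}

```text
clock: 8.75
position: [477.8, 126.3, 171.2]
orientation: [[0.998, -0.001, -0.066], [0.066, -0.0, 0.998], [-0.001, -1.0, -0.0]]
ft_force: [-0.5, 0.0, -2.6]
gripper_width: 0.153
```

```bash
python3 - <<'E'
from h import *
s=env.get_state(); print(np.round(s["position"],2),np.round(s["orientation"],3).tolist(),np.round(s["ft_force"],2),np.round(s["ft_torque"],2))
E
```

```text
[477.79 126.31 171.21] [[0.998, -0.001, -0.066], [0.066, -0.0, 0.998], [-0.001, -1.0, -0.0]] [-0.46  0.04 -2.6 ] [ 0.03 -0.03 -0.01]
```

{"fn": "apply_moves", "kwargs": {
  "commands": "8 0 4 0 0 0 0;8 0 3 0 0 0 0;8 0 1.5 0 0 0 0;8 0 0 0 0 0 0"
}}

```text
clock: 9.15
position: [478.0, 126.4, 163.0]
orientation: [[0.998, -0.001, -0.066], [0.066, -0.0, 0.998], [-0.001, -1.0, -0.0]]
ft_force: [-0.6, 0.1, -2.3]
gripper_width: 0.155
```

{"fn": "apply_moves", "kwargs": {
  "commands": "8 0 1 0 0 0 0;8 0 0 0 0 0 0"
}}

```text
clock: 9.35
position: [478.2, 126.4, 162.3]
orientation: [[0.998, 0.0, -0.066], [0.066, 0.0, 0.998], [0.0, -1.0, 0.0]]
ft_force: [0.8, -1.4, -3.0]
gripper_width: 0.148
```

```bash
python3 - <<'E'
from h import *
s=env.get_state(); print(np.round(s["position"],2),np.round(s["orientation"],3).tolist(),np.round(s["ft_force"],2),np.round(s["ft_torque"],2))
load("scene","10");crop("scene","10",270,150,350,215,9,"c10")
E
```

```text
[478.15 126.44 162.3 ] [[0.998, 0.0, -0.066], [0.066, 0.0, 0.998], [0.0, -1.0, 0.0]] [ 0.79 -1.38 -2.97] [-0.01 -0.11 -0.02]
```

View pics/c10.png

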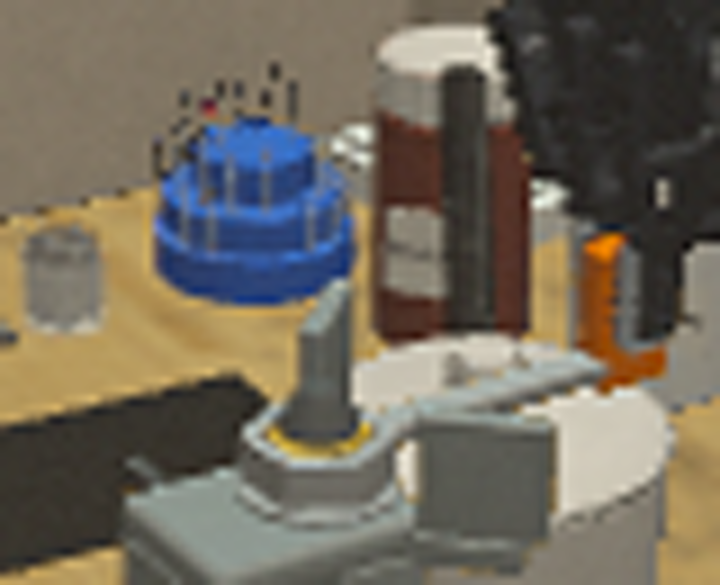

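{"fn": "apply_moves", "kwargs": {
  "commands": "8 0 1 0 0 0 0;8 0 0 0 0 0 0"
}}

```text
clock: 9.6
position: [478.3, 126.5, 161.4]
orientation: [[0.998, 0.0, -0.066], [0.066, 0.0, 0.998], [0.0, -1.0, 0.0]]
ft_force: [0.1, -0.2, -1.1]
gripper_width: 0.157
```

{"fn": "apply_moves", "kwargs": {
  "commands": "8 0 0.8 0 0 0 0;8 0 0 0 0 0 0"
}}

```text
clock: 9.8
position: [478.5, 126.5, 160.8]
orientation: [[0.998, 0.001, -0.066], [0.066, 0.0, 0.998], [0.001, -1.0, 0.0]]
ft_force: [1.0, -0.3, 3.3]
gripper_width: 0.151
```

{"fn": "apply_moves", "kwargs": {
  "commands": "8 -0.1 0 -4.8 0 0.04 0;8 -0.3 0 -8.4 0 0.07 0;8 -0.3 0 -8.4 0 0.07 0;8 -0.3 0 -8.4 0 0.07 0;8 0 0 0 0 0 0"
}}

```text
clock: 10.3
position: [476.5, 95.7, 160.8]
orientation: [[0.983, 0.0, 0.186], [-0.186, -0.0, 0.983], [0.001, -1.0, -0.0]]
ft_force: [1.5, -0.6, 2.8]
gripper_width: 0.157
```

```bash
cat > st.py <<'E'
from h import *
s=env.get_state(); p=np.array(s["position"]);R=np.array(s["orientation"]);f=np.array(s["ft_force"])
c=np.array([359.0,118.7]); d=p[:2]-c
yaw=np.arctan2(R[1,0],R[0,0]); print("t",round(s["clock"],2),"p",p.round(2),"toolyaw-vise",round(yaw-.03,3),"pos yaw-vise",round(np.arctan2(d[1],d[0])-.03,3),"r",np.hypot(*d).round(2),"f tool",(R.T@f).round(2),"ftq",np.round(s["ft_torque"],2), "w",round(s["gripper_width"],3))
E
python3 st.py
```

```text
t 10.3 p [476.51  95.68 160.8 ] toolyaw-vise -0.217 pos yaw-vise -0.223 r 119.74 f tool [ 1.61 -2.85 -0.34] ftq [-0.08  0.28  0.  ] w 0.157
```

{"fn": "apply_moves", "kwargs": {
  "commands": "8 -0.3 0 -8.4 0 0.07 0"
}}

```text
clock: 10.4
position: [475.1, 89.0, 160.8]
orientation: [[0.969, 0.001, 0.249], [-0.249, 0.0, 0.969], [0.001, -1.0, 0.001]]
ft_force: [0.7, -1.0, 3.7]
gripper_width: 0.157
```

```bash
python3 st.py; python3 - <<'E'
from h import *
load("wrist","11");crop("wrist","11",240,0,400,60,5,"w11")
load("scene","11");crop("scene","11",270,150,350,215,9,"c11")
E
python3 st.py
```

```text
t 10.4 p [475.07  89.   160.81] toolyaw-vise -0.282 pos yaw-vise -0.281 r 119.81 f tool [ 0.9  -3.73 -0.77] ftq [0.03 0.35 0.51] w 0.157
t 10.5 p [474.79  87.94 160.77] toolyaw-vise -0.285 pos yaw-vise -0.29 r 119.81 f tool [ 0.61 -4.56 -1.4 ] ftq [-0.11  0.27  0.11] w 0.15
```

View pics/w11.png

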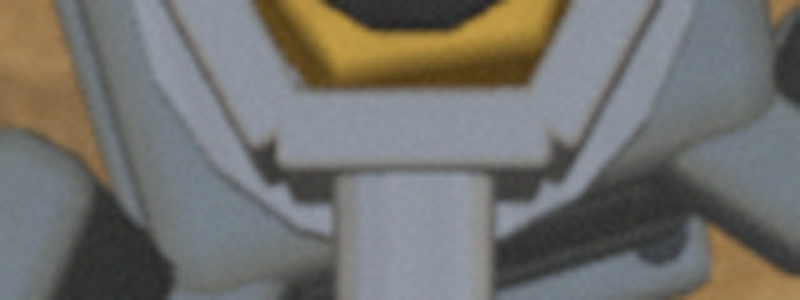

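View pics/c11.png

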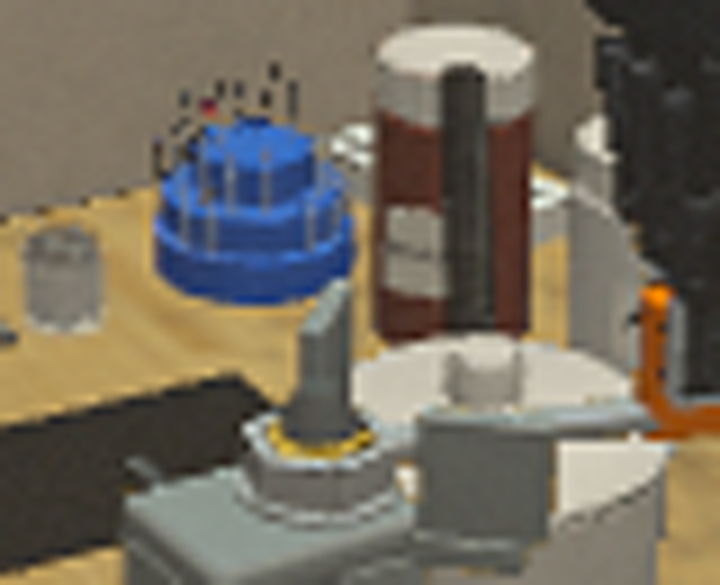

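{"fn": "apply_moves", "kwargs": {
  "commands": "8 -0.3 -0.3 -8.4 0 0.07 0;8 -0.3 0 -8.4 0 0.07 0;8 -0.3 0 -8.4 0 0.07 0;8 -0.3 0 -8.4 0 0.07 0;8 -0.3 0 -8.4 0 0.07 0;8 -0.1 0 -3.6 0 0.03 0;8 0 0 0 0 0 0"
}}

```text
clock: 11.2
position: [455.5, 47.3, 161.0]
orientation: [[0.807, 0.001, 0.591], [-0.591, -0.0, 0.807], [0.001, -1.0, 0.0]]
ft_force: [2.1, -1.3, 3.5]
gripper_width: 0.153
```

```bash
python3 st.py; python3 - <<'E'
from h import *
load("wrist","12");crop("wrist","12",240,0,400,60,5,"w12")
E
python3 st.py
```

```text
t 11.2 p [455.47  47.29 160.96] toolyaw-vise -0.663 pos yaw-vise -0.667 r 120.03 f tool [ 2.46 -3.5   0.14] ftq [-0.25 -0.07  0.3 ] w 0.153
t 11.25 p [455.5   47.33 160.94] toolyaw-vise -0.662 pos yaw-vise -0.667 r 120.02 f tool [ 1.92 -2.39  0.14] ftq [-0.24 -0.09  0.23] w 0.151
```

View pics/w12.png

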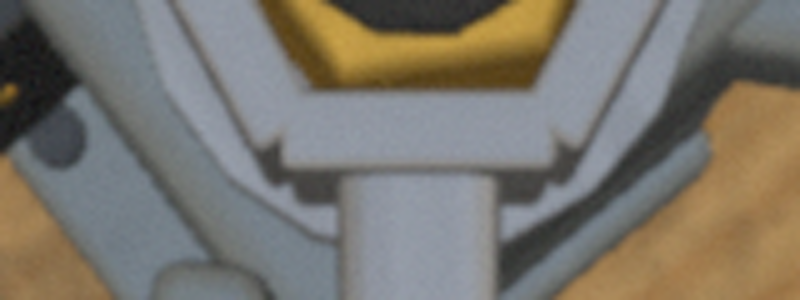

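{"fn": "apply_moves", "kwargs": {
  "commands": "8 -0.4 0 9.6 0 -0.08 0;8 0 0 0 0 0 0;8 0 -6 0 0 0 0;8 0 -8 0 0 0 0;8 0 -6 0 0 0 0;8 0 0 0 0 0 0"
}}

```text
clock: 11.85
position: [460.2, 55.7, 181.6]
orientation: [[0.85, 0.0, 0.526], [-0.526, 0.001, 0.85], [0.0, -1.0, 0.001]]
ft_force: [0.6, -0.1, -3.0]
gripper_width: 0.151
```

```bash
python3 st.py; python3 - <<'E'
from h import *
load("wrist","13");crop("wrist","13",240,0,400,60,5,"w13")
E
python3 st.py
```

```text
t 11.85 p [460.19  55.67 181.6 ] toolyaw-vise -0.584 pos yaw-vise -0.587 r 119.22 f tool [0.59 2.96 0.2 ] ftq [-0.03 -0.11 -0.01] w 0.151
t 11.9 p [460.01  55.63 181.2 ] toolyaw-vise -0.584 pos yaw-vise -0.588 r 119.09 f tool [-0.86  1.51 -0.61] ftq [-0.03 -0.09 -0.05] w 0.155
```

View pics/w13.png

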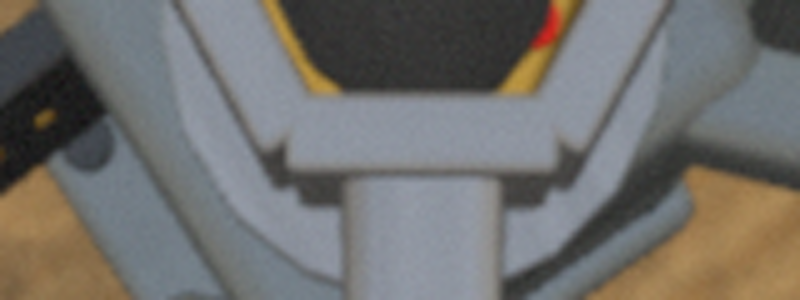

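{"fn": "apply_moves", "kwargs": {
  "commands": "8 -0.1 0 6 0 -0.05 0;8 -0.6 0 12 0 -0.1 0;8 -0.6 0 12 0 -0.1 0;8 -0.6 0 12 0 -0.1 0;8 -0.6 0 12 0 -0.1 0;8 0 0 0 0 0 0"
}}

```text
clock: 12.5
position: [477.8, 108.4, 180.5]
orientation: [[0.995, -0.0, 0.099], [-0.099, 0.002, 0.995], [-0.0, -1.0, 0.002]]
ft_force: [-0.1, -0.6, -2.3]
gripper_width: 0.152
```

```bash
python3 st.py
```

```text
t 12.5 p [477.83 108.41 180.51] toolyaw-vise -0.129 pos yaw-vise -0.116 r 119.27 f tool [-0.02  2.29 -0.65] ftq [-0.03 -0.12  0.01] w 0.152
```

{"fn": "apply_moves", "kwargs": {
  "commands": "8 -0.5 -0.8 12 0 -0.1 0;8 -0.5 0 12 0 -0.1 0;8 -0.5 0 12 0 -0.1 0;8 -0.5 0 12 0 -0.1 0;8 -0.5 0 12 0 -0.1 0;8 -0.4 0 11 0 -0.092 0;8 0 0 0 0 0 0;8 0 0 0 0 0 0"
}}

```text
clock: 13.3
position: [464.9, 174.2, 181.4]
orientation: [[0.885, -0.001, -0.466], [0.466, -0.001, 0.885], [-0.001, -1.0, -0.0]]
ft_force: [-0.4, -1.3, -2.8]
gripper_width: 0.154
```

```bash
python3 st.py; python3 - <<'E'
from h import *
load("wrist","14");crop("wrist","14",240,0,400,60,5,"w14")
E
python3 st.py
```

```text
t 13.3 p [464.9  174.18 181.4 ] toolyaw-vise 0.455 pos yaw-vise 0.453 r 119.55 f tool [-0.95  2.77 -0.95] ftq [-0.   -0.1  -0.01] w 0.154
t 13.35 p [465.11 173.9  181.43] toolyaw-vise 0.455 pos yaw-vise 0.45 r 119.61 f tool [0.29 1.05 0.36] ftq [ 0.03 -0.11  0.05] w 0.154
```

View pics/w14.png

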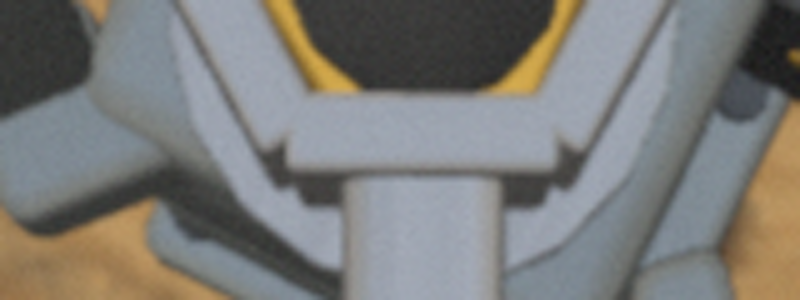

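{"fn": "apply_moves", "kwargs": {
  "commands": "8 0 5 0.3 0 0 0;8 0 5 0 0 0 0;8 0 4 0 0 0 0;8 0 3 0 0 0 0;8 0 2 0 0 0 0;8 0 1 0 0 0 0;8 0 0 0 0 0 0"
}}

```text
clock: 14.05
position: [464.6, 175.0, 161.5]
orientation: [[0.883, -0.0, -0.469], [0.469, -0.0, 0.883], [-0.001, -1.0, -0.0]]
ft_force: [-0.7, -0.4, -1.2]
gripper_width: 0.148
```

```bash
python3 st.py
```

```text
t 14.05 p [464.64 175.03 161.47] toolyaw-vise 0.458 pos yaw-vise 0.46 r 119.72 f tool [-0.83  1.24 -0.  ] ftq [-0.2   0.01  0.11] w 0.148
```

{"fn": "apply_moves", "kwargs": {
  "commands": "8 0 0.7 0 0 0 0;8 -0.1 0 -4.8 0 0.04 0;8 -0.3 0 -8.4 0 0.07 0;8 -0.3 0 -8.4 0 0.07 0;8 -0.3 0 -8.4 0 0.07 0;8 -0.3 0 -8.4 0 0.07 0;8 -0.3 0 -8.4 0 0.07 0;8 -0.3 0 -8.4 0 0.07 0"
}}

```text
clock: 14.85
position: [478.6, 122.0, 161.0]
orientation: [[1.0, -0.0, -0.025], [0.025, -0.0, 1.0], [-0.0, -1.0, -0.0]]
ft_force: [-2.0, -0.9, -0.9]
gripper_width: 0.152
```

```bash
cat >> st.py <<'E'
print("T nut", round(0.12*(R.T@f)[2]+s["ft_torque"][2],3))
E
python3 st.py
```

```text
t 14.85 p [478.56 121.98 161.05] toolyaw-vise -0.005 pos yaw-vise -0.003 r 119.61 f tool [-2.02  0.87 -0.83] ftq [-0.08  0.52  0.53] w 0.152
T nut 0.425
```

{"fn": "apply_moves", "kwargs": {
  "commands": "8 -0.3 0.2 -8.4 0 0.07 0;8 -0.3 0 -8.4 0 0.07 0;8 -0.3 0 -8.4 0 0.07 0;8 -0.3 0 -8.4 0 0.07 0;8 -0.3 0 -8.4 0 0.07 0;8 -0.2 0 -6 0 0.05 0"
}}

```text
clock: 15.45
position: [470.6, 74.9, 161.0]
orientation: [[0.931, 0.0, 0.366], [-0.366, 0.0, 0.931], [0.0, -1.0, 0.0]]
ft_force: [-0.8, -1.3, 2.1]
gripper_width: 0.156
```

```bash
python3 st.py
```

```text
t 15.45 p [470.56  74.89 161.02] toolyaw-vise -0.405 pos yaw-vise -0.404 r 119.85 f tool [-0.28 -2.14 -1.51] ftq [-0.04  0.4   0.53] w 0.156
T nut 0.353
```

{"fn": "apply_moves", "kwargs": {
  "commands": "8 -0.1 0 -3.6 0 0.03 0;8 -0.1 0 -3.6 0 0.03 0"
}}

```text
clock: 15.65
position: [467.9, 68.5, 160.9]
orientation: [[0.908, 0.001, 0.42], [-0.42, -0.0, 0.908], [0.001, -1.0, 0.0]]
ft_force: [-0.2, -0.8, 2.3]
gripper_width: 0.159
```

```bash
python3 st.py
```

```text
t 15.65 p [467.89  68.51 160.93] toolyaw-vise -0.463 pos yaw-vise -0.462 r 119.9 f tool [ 0.17 -2.28 -0.75] ftq [-0.19  0.37  0.59] w 0.159
T nut 0.502
```

{"fn": "apply_moves", "kwargs": {
  "commands": "8 0 0 -2.4 0 0.02 0"
}}

```text
clock: 15.75
position: [466.9, 66.3, 160.9]
orientation: [[0.899, 0.001, 0.438], [-0.438, -0.0, 0.899], [0.001, -1.0, 0.0]]
ft_force: [-0.1, -1.6, 3.4]
gripper_width: 0.155
```

```bash
python3 st.py
```

```text
t 15.75 p [466.88  66.33 160.91] toolyaw-vise -0.483 pos yaw-vise -0.482 r 119.92 f tool [ 0.63 -3.36 -1.47] ftq [-0.12  0.32  0.61] w 0.155
T nut 0.434
```

{"fn": "apply_moves", "kwargs": {
  "commands": "8 0 0 -2.4 0 0.02 0"
}}

```text
clock: 15.85
position: [465.9, 64.2, 160.9]
orientation: [[0.89, 0.001, 0.455], [-0.455, -0.0, 0.89], [0.001, -1.0, 0.0]]
ft_force: [0.2, -1.3, 3.4]
gripper_width: 0.153
```

```bash
python3 st.py
```

```text
t 15.85 p [465.87  64.25 160.89] toolyaw-vise -0.503 pos yaw-vise -0.501 r 119.94 f tool [ 0.78 -3.37 -1.06] ftq [-0.22  0.3   0.61] w 0.153
T nut 0.485
```

{"fn": "apply_moves", "kwargs": {
  "commands": "8 0 0 -2.4 0 0.02 0"
}}

```text
clock: 15.95
position: [464.8, 62.1, 160.9]
orientation: [[0.881, 0.001, 0.473], [-0.473, -0.0, 0.881], [0.001, -1.0, 0.0]]
ft_force: [-1.1, -2.6, 2.0]
gripper_width: 0.15
```

```bash
python3 st.py
```

```text
t 15.95 p [464.77  62.09 160.86] toolyaw-vise -0.523 pos yaw-vise -0.521 r 119.97 f tool [ 0.25 -1.97 -2.83] ftq [-0.22  0.35  0.64] w 0.15
T nut 0.302
```

{"fn": "apply_moves", "kwargs": {
  "commands": "8 0 0 -2.4 0 0.02 0"
}}

```text
clock: 16.05
position: [463.6, 60.0, 160.8]
orientation: [[0.871, 0.001, 0.491], [-0.491, -0.0, 0.871], [0.001, -1.0, 0.0]]
ft_force: [0.3, -1.6, 3.6]
gripper_width: 0.153
```

```bash
python3 st.py
```

```text
t 16.05 p [463.61  59.95 160.84] toolyaw-vise -0.543 pos yaw-vise -0.542 r 119.97 f tool [ 1.05 -3.6  -1.28] ftq [-0.23  0.29  0.59] w 0.153
T nut 0.434
```

```bash
python3 - <<'E'
from h import *
for i in range(4):
    load("wrist","15"); s=env.get_state(); R=np.array(s["orientation"]); f=R.T@np.array(s["ft_force"]); print(f.round(2),np.round(s["ft_torque"],2),round(.12*f[2]+s["ft_torque"][2],2))
crop("wrist","15",240,0,400,60,5,"w15")
E
python3 st.py
```

```text
[ 1.31 -3.43 -1.66] [-0.12  0.25  0.47] 0.27
[ 2.16 -3.19 -1.54] [-0.39  0.25  0.49] 0.3
[ 1.91 -4.56 -2.66] [-0.46  0.29  0.5 ] 0.18
[ 1.46 -3.65 -2.61] [-0.43  0.26  0.46] 0.14
t 16.25 p [463.54  59.85 160.78] toolyaw-vise -0.542 pos yaw-vise -0.543 r 119.97 f tool [ 1.46 -3.65 -2.61] ftq [-0.43  0.26  0.46] w 0.158
T nut 0.142
```

View pics/w15.png

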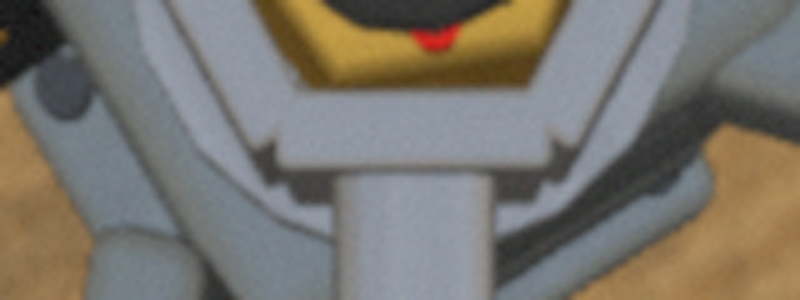

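{"fn": "apply_moves", "kwargs": {
  "commands": "8 0 -0.3 -2.4 0 0.02 0"
}}

```text
clock: 16.35
position: [462.5, 58.1, 161.0]
orientation: [[0.862, 0.001, 0.507], [-0.507, 0.0, 0.862], [0.0, -1.0, 0.0]]
ft_force: [-0.2, -1.9, 2.2]
gripper_width: 0.151
```

```bash
python3 st.py
```

```text
t 16.35 p [462.47  58.11 161.01] toolyaw-vise -0.562 pos yaw-vise -0.56 r 119.9 f tool [ 0.78 -2.16 -1.72] ftq [-0.36  0.09  0.64] w 0.151
T nut 0.438
```

{"fn": "apply_moves", "kwargs": {
  "commands": "8 0 0 -2.4 0 0.02 0"
}}

```text
clock: 16.45
position: [461.2, 55.9, 161.0]
orientation: [[0.851, 0.001, 0.525], [-0.525, 0.0, 0.851], [0.0, -1.0, 0.0]]
ft_force: [1.4, -1.5, 3.0]
gripper_width: 0.153
```

```bash
python3 st.py
```

```text
t 16.45 p [461.18  55.88 161.01] toolyaw-vise -0.583 pos yaw-vise -0.581 r 119.95 f tool [ 2.   -2.95 -0.49] ftq [-0.28  0.03  0.64] w 0.153
T nut 0.58
```

```bash
python3 - <<'E'
from h import *
def dot(tag):
    im=cv2.imread(f"pics/wrist{tag}.png"); b,g,r=[im[:60,:,i].astype(int) for i in range(3)]
    m=(r>150)&(g<80)&(b<80); m[:,:280]=0; m[:,360:]=0; q=np.argwhere(m)
    u=q.mean(0)[::-1]; p=onz("wrist",tag,u,163); return len(q),u,p
n,u,p=dot("15"); c=np.array([359,118.7]); d=p[:2]-c; print(n,u,p.round(1),np.hypot(*d),np.arctan2(d[1],d[0])-.03)
r=[]
for i in range(3):
    load("wrist","16"); s=env.get_state(); R=np.array(s["orientation"]); f=R.T@np.array(s["ft_force"]); print(f.round(2),np.round(s["ft_torque"],2),round(.12*f[2]+s["ft_torque"][2],2))
n,u,p=dot("16"); d=p[:2]-c; print(n,u,p.round(1),np.hypot(*d),np.arctan2(d[1],d[0])-.03)
n,u,p=dot("13"); d=p[:2]-c; print(n,u,p.round(1),np.hypot(*d),np.arctan2(d[1],d[0])-.03)
E
```

```text
23 [327.17391304   7.43478261] [371.5 113.9 163. ] 13.397617665617801 -0.39684338034525524
[ 1.7  -2.46  0.4 ] [-0.13 -0.01  0.57] 0.61
[ 1.79 -1.17 -1.1 ] [-0.25  0.    0.66] 0.53
[ 2.96 -1.84 -1.87] [-0.34  0.01  0.57] 0.35
26 [326.73076923   7.61538462] [371.2 113.4 163. ] 13.333668284998216 -0.43653022343179704
19 [349.47368421   5.47368421] [370.3 125.8 163. ] 13.363869959665614 0.5264058157446063
```

{"fn": "apply_moves", "kwargs": {
  "commands": "8 0 0 -1.8 0 0.015 0"
}}

```text
clock: 16.7
position: [460.4, 54.6, 161.0]
orientation: [[0.844, 0.001, 0.537], [-0.537, 0.0, 0.844], [0.001, -1.0, 0.0]]
ft_force: [2.0, -2.1, 1.6]
gripper_width: 0.153
```

```bash
python3 st.py
```

```text
t 16.7 p [460.36  54.55 161.04] toolyaw-vise -0.597 pos yaw-vise -0.594 r 119.95 f tool [ 2.84 -1.62 -0.71] ftq [-0.31 -0.1   0.64] w 0.153
T nut 0.557
```

{"fn": "apply_moves", "kwargs": {
  "commands": "8 0 0 -1.8 0 0.015 0"
}}

```text
clock: 16.8
position: [459.3, 52.9, 161.0]
orientation: [[0.835, 0.001, 0.55], [-0.55, 0.0, 0.835], [0.0, -1.0, 0.0]]
ft_force: [1.1, -1.9, 2.1]
gripper_width: 0.149
```

```bash
python3 st.py;  python3 - <<'E'
from h import *
for i in range(3):
    load("wrist","17"); s=env.get_state(); R=np.array(s["orientation"]); f=R.T@np.array(s["ft_force"]); print(f.round(2),np.round(s["ft_torque"],2),round(.12*f[2]+s["ft_torque"][2],2))
E
```

```text
t 16.8 p [459.29  52.94 161.  ] toolyaw-vise -0.613 pos yaw-vise -0.61 r 119.93 f tool [ 1.95 -2.1  -1.02] ftq [-0.25 -0.14  0.7 ] w 0.149
T nut 0.581
[ 2.24 -1.56 -0.18] [-0.09 -0.19  0.62] 0.6
[ 2.83 -2.03 -0.31] [-0.24 -0.16  0.71] 0.67
[ 2.45 -1.61 -0.66] [-0.35 -0.22  0.7 ] 0.62
```

{"fn": "apply_moves", "kwargs": {
  "commands": "8 0 0 -1.8 0 0.015 0;8 0 0 -1.8 0 0.015 0"
}}

```text
clock: 17.15
position: [457.3, 50.0, 161.0]
orientation: [[0.818, 0.001, 0.575], [-0.575, 0.0, 0.818], [0.0, -1.0, 0.001]]
ft_force: [2.2, -2.1, 1.1]
gripper_width: 0.155
```

```bash
python3 st.py;  python3 - <<'E'
from h import *
for i in range(4):
    load("wrist","18"); s=env.get_state(); R=np.array(s["orientation"]); f=R.T@np.array(s["ft_force"]); print(f.round(2),np.round(s["ft_torque"],2),round(.12*f[2]+s["ft_torque"][2],2))
crop("wrist","18",240,0,400,60,5,"w18")
E
python3 st.py
```

```text
t 17.15 p [457.3   49.97 161.05] toolyaw-vise -0.643 pos yaw-vise -0.64 r 119.94 f tool [ 3.06 -1.08 -0.46] ftq [-0.19 -0.32  0.71] w 0.155
T nut 0.657
[ 2.89 -1.41  0.44] [-0.09 -0.36  0.67] 0.72
[ 2.93 -1.96 -0.03] [-0.19 -0.39  0.7 ] 0.7
[ 3.   -2.09 -1.03] [-0.18 -0.36  0.74] 0.62
[ 2.25 -2.63 -0.57] [-0.22 -0.33  0.66] 0.59
t 17.35 p [457.33  50.   161.08] toolyaw-vise -0.642 pos yaw-vise -0.64 r 119.95 f tool [ 2.25 -2.63 -0.57] ftq [-0.22 -0.33  0.66] w 0.157
T nut 0.587
```

View pics/w18.png

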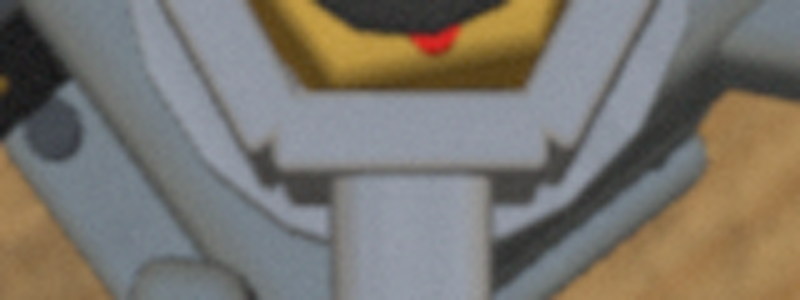

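```bash
python3 - <<'E'
from h import *
def dot(tag):
    im=cv2.imread(f"pics/wrist{tag}.png"); b,g,r=[im[:60,:,i].astype(int) for i in range(3)]
    m=(r>140)&(g<90)&(b<90); m[:,:280]=0; m[:,360:]=0; q=np.argwhere(m)
    u=q.mean(0)[::-1]; p=onz("wrist",tag,u,163); return len(q),u,p
c=np.array([359,118.7])
for t in ["15","16","17","18"]:
  n,u,p=dot(t); d=p[:2]-c;  K,T=cal("wrist",t); print(t,n,u.round(2),p.round(1),np.arctan2(d[1],d[0])-.03,"camyaw",np.arctan2(-T[0,0],T[1,0])-.03)
E
```

```text
15 28 [327.21   7.36] [371.5 113.9 163. ] -0.3953723053757926 camyaw -0.5434980173923207
16 33 [326.97   7.73] [371.3 113.5 163. ] -0.42997007103712803 camyaw -0.5838280095454934
17 31 [326.87   7.74] [371.2 113.2 163. ] -0.4557366006842998 camyaw -0.6134544573121717
18 31 [326.84   7.74] [371.  112.9 163. ] -0.48229853541198875 camyaw -0.6428492508823862
```

{"fn": "apply_moves", "kwargs": {
  "commands": "8 0 0 2.4 0 -0.02 0;8 0 0 0 0 0 0"
}}

```text
clock: 17.55
position: [458.7, 52.1, 161.0]
orientation: [[0.831, 0.0, 0.557], [-0.557, 0.0, 0.831], [0.0, -1.0, 0.0]]
ft_force: [3.0, -3.2, 0.9]
gripper_width: 0.156
```

```bash
cat > m.py <<'E'
from h import *
import sys
t=[]
for i in range(3):
    env.capture("wrist"); s=env.get_state(); R=np.array(s["orientation"]); f=R.T@np.array(s["ft_force"]); t.append([*f,.12*f[2]+s["ft_torque"][2]])
print(np.mean(t,0).round(2), "yaw",round(np.arctan2(R[1,0],R[0,0])-.03,4))
E
python3 m.py
```

```text
[ 3.69 -2.59 -0.56  0.61] yaw -0.622
```

{"fn": "apply_moves", "kwargs": {
  "commands": "8 0 0 2.4 0 -0.02 0;8 0 0 0 0 0 0"
}}

```text
clock: 17.9
position: [460.0, 54.0, 161.0]
orientation: [[0.841, 0.0, 0.54], [-0.54, -0.0, 0.841], [0.0, -1.0, 0.0]]
ft_force: [2.5, -3.3, 2.6]
gripper_width: 0.149
```

```bash
python3 m.py
```

```text
[ 3.58 -2.32 -0.    0.56] yaw -0.6021
```

{"fn": "apply_moves", "kwargs": {
  "commands": "8 0 0 2.4 0 -0.02 0;8 0 0 0 0 0 0"
}}

```text
clock: 18.25
position: [460.9, 55.6, 160.9]
orientation: [[0.851, -0.001, 0.525], [-0.525, -0.0, 0.851], [-0.0, -1.0, -0.001]]
ft_force: [2.7, -2.7, 2.8]
gripper_width: 0.154
```

```bash
python3 m.py
```

```text
[ 4.06 -3.01 -1.3   0.19] yaw -0.5826
```

{"fn": "apply_moves", "kwargs": {
  "commands": "8 -0.2 0 6 0 -0.05 0;8 -0.2 0 6 0 -0.05 0;8 0 0 0 0 0 0;8 0 0 0 0 0 0"
}}

```text
clock: 18.8
position: [466.4, 66.8, 160.8]
orientation: [[0.9, -0.001, 0.436], [-0.436, 0.0, 0.9], [-0.001, -1.0, -0.0]]
ft_force: [1.9, -2.1, 2.6]
gripper_width: 0.15
```

```bash
python3 st.py; python3 - <<'E'
from h import *
load("wrist","19");crop("wrist","19",240,0,400,60,5,"w19")
E
```

```text
t 18.8 p [466.39  66.77 160.84] toolyaw-vise -0.482 pos yaw-vise -0.48 r 119.29 f tool [ 2.63 -2.56 -1.01] ftq [-0.39 -0.04  0.33] w 0.15
T nut 0.211
```

View pics/w19.png

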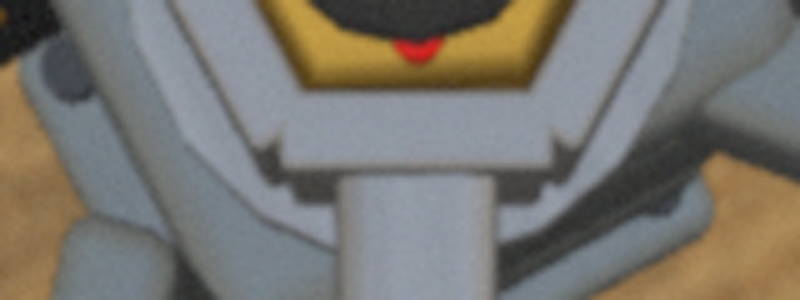

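{"fn": "apply_moves", "kwargs": {
  "commands": "8 0 -5 0 0 0 0;8 0 -8 0 0 0 0;8 0 -8 0 0 0 0;8 0 0 0 0 0 0;8 0 0 0 0 0 0"
}}

```text
clock: 19.35
position: [466.5, 67.0, 182.3]
orientation: [[0.9, 0.0, 0.436], [-0.436, 0.001, 0.9], [-0.0, -1.0, 0.001]]
ft_force: [-0.3, 0.1, -2.6]
gripper_width: 0.154
```

```bash
python3 st.py; python3 - <<'E'
from h import *
im=load("wrist","20");crop("wrist","20",240,0,400,60,5,"w20")
hsv=cv2.cvtColor(im,cv2.COLOR_BGR2HSV); m=cv2.inRange(hsv,(0,0,110),(180,110,255))
for r in (60,100,140,180,210):
    x=np.where(m[r,300:350]>0)[0]+300; print(r,x.min(),x.max(),len(x))
E
```

```text
t 19.35 p [466.49  66.98 182.31] toolyaw-vise -0.482 pos yaw-vise -0.478 r 119.28 f tool [-0.29  2.63 -0.01] ftq [-0.04 -0.06  0.04] w 0.154
T nut 0.041
60 300 349 44
100 308 339 32
140 300 339 40
180 300 339 40
210 311 338 28
```

View pics/wrist20.png

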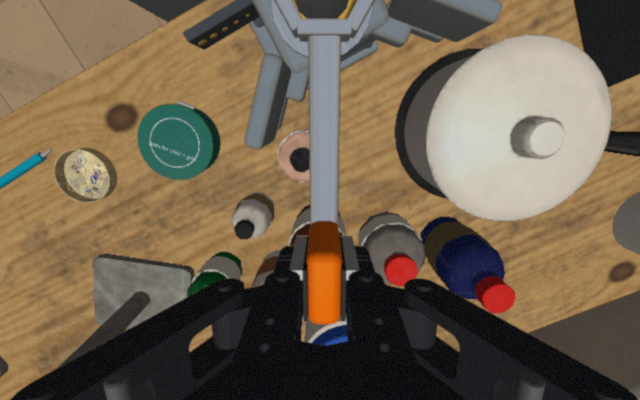

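View pics/w20.png

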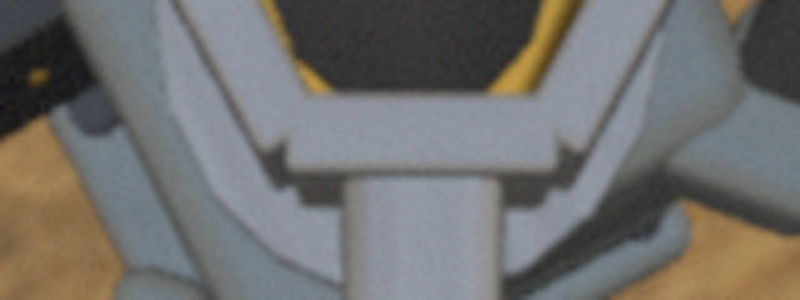

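{"fn": "apply_moves", "kwargs": {
  "commands": "8 0 -10 0 0 0 0;8 0 -25 0 0 0 0;8 0 -15 0 0 0 0;8 0 0 20 0 -0.1 0;8 0 0 30 0 -0.11 0;8 0 0 30 0 -0.11 0;8 0 0 30 0 -0.11 0;8 0 0 0 0 -0.1 0"
}}

```text
clock: 20.2
position: [497.0, 177.2, 232.5]
orientation: [[0.996, 0.001, -0.089], [0.089, 0.004, 0.996], [0.001, -1.0, 0.004]]
ft_force: [-1.1, -1.0, -2.3]
gripper_width: 0.156
```

{"fn": "apply_moves", "kwargs": {
  "commands": "8 0 0 0 0 0 0;8 0 0 0 0 0 0;8 0 0 0 0 0 0"
}}

```text
clock: 20.5
position: [496.9, 170.4, 232.1]
orientation: [[0.997, -0.0, -0.075], [0.075, -0.001, 0.997], [-0.0, -1.0, -0.001]]
ft_force: [-0.9, 0.0, -1.9]
gripper_width: 0.152
```

```bash
python3 st.py; python3 - <<'E'
from h import *
im=load("wrist","21")
E
```

```text
t 20.5 p [496.89 170.42 232.11] toolyaw-vise 0.045 pos yaw-vise 0.329 r 147.27 f tool [-0.9   1.87  0.08] ftq [ 0.   -0.08 -0.  ] w 0.152
T nut 0.007
```

View pics/wrist21.png

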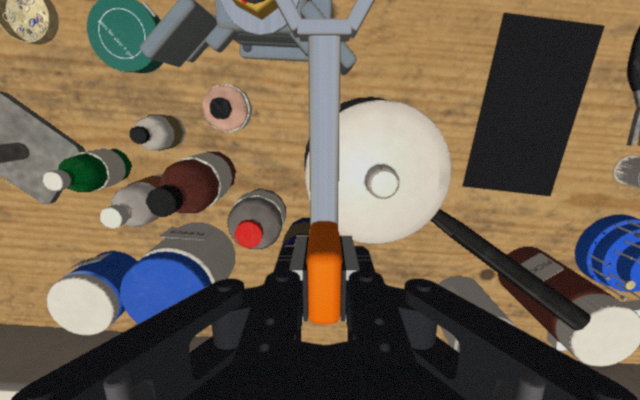

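{"fn": "apply_moves", "kwargs": {
  "commands": "8 -25 -5 15 0 0 0;8 -25 -5 20 0 0 0;8 -5 0 0 0 0 0;8 0 0 0 0 0 0;8 0 0 0 0 0 0"
}}

```text
clock: 21.05
position: [440.3, 201.3, 242.2]
orientation: [[0.997, 0.001, -0.076], [0.076, -0.0, 0.997], [0.001, -1.0, -0.0]]
ft_force: [-0.1, -0.5, -1.9]
gripper_width: 0.154
```

```bash
python3 st.py; python3 - <<'E'
from h import *
im=load("wrist","22"); crop("wrist","22",170,0,370,110,4,"w22")
E
```

```text
t 21.05 p [440.28 201.29 242.16] toolyaw-vise 0.046 pos yaw-vise 0.763 r 115.88 f tool [-0.14  1.86 -0.53] ftq [-0.03 -0.15  0.01] w 0.154
T nut -0.055
```

View pics/w22.png

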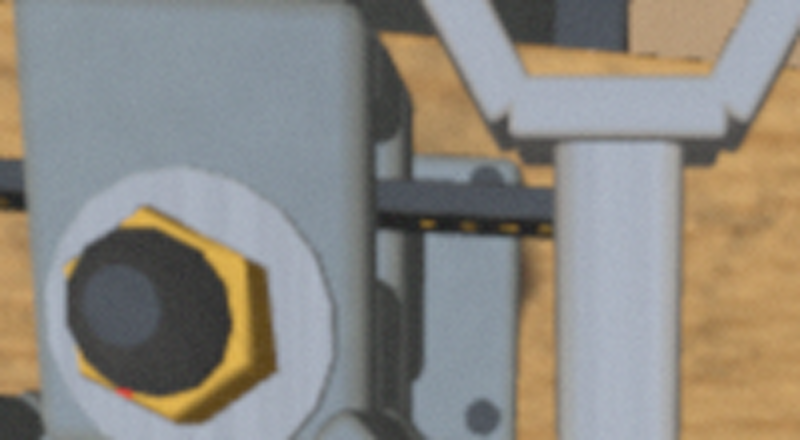

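```bash
python3 - <<'E'
from h import *
C=lambda a,b:(170+a/4,b/4)
c=np.array([359,118.7])
print("collar c",onz("wrist","22",C(190,310),145).round(1))
p=onz("wrist","22",C(124,392),163)[:2]-c; print("dot",p.round(1),np.arctan2(p[1],p[0])-.03)
a,b=[onz("wrist","22",C(*q),159.5)[:2] for q in [(145,207),(268,268)]]; d=b-a; y=np.arctan2(d[1],d[0]); print("edge len",np.hypot(*d),"flat yaw vise mod60", ((y-np.pi/2-.03)+.524)%1.0472-.524)
E
```

```text
collar c [356.8 119.1 145. ]
dot [12.8 -5.1] -0.4075208967917451
edge len 21.587969853250478 flat yaw vise mod60 -0.4001117206458509
```

{"fn": "apply_moves", "kwargs": {
  "commands": "8 10 0 30 0 0 0;8 10.7 0 40 0 0 0;8 10 0 40 0 0 0;8 11 0 40 0 0 0;8 10 0 39 0 0 0;8 0 30 0 0 0 0;8 0 40 0 0 0 0;8 0 40 0 0 0 0"
}}

```text
clock: 21.9
position: [477.6, 394.2, 130.5]
orientation: [[0.997, 0.002, -0.077], [0.077, 0.0, 0.997], [0.002, -1.0, 0.0]]
ft_force: [0.9, -0.6, -2.4]
gripper_width: 0.154
```

{"fn": "apply_moves", "kwargs": {
  "commands": "8 0 40 0 0 0 0;8 0 25 0 0 0 0;8 0 0 0 0 0 0;8 0 0 0 0 0 0;8 0 0 0 0 0 0"
}}

```text
clock: 22.4
position: [477.7, 395.3, 68.7]
orientation: [[0.997, 0.003, -0.077], [0.077, 0.002, 0.997], [0.003, -1.0, 0.002]]
ft_force: [0.5, 0.2, -2.9]
gripper_width: 0.155
```

```bash
python3 st.py; python3 - <<'E'
from h import *
im=load("wrist","23")
E
```

```text
t 22.4 p [477.74 395.31  68.67] toolyaw-vise 0.047 pos yaw-vise 1.135 r 301.02 f tool [0.55 2.88 0.2 ] ftq [ 0.04 -0.12 -0.03] w 0.155
T nut -0.002
```

View pics/wrist23.png

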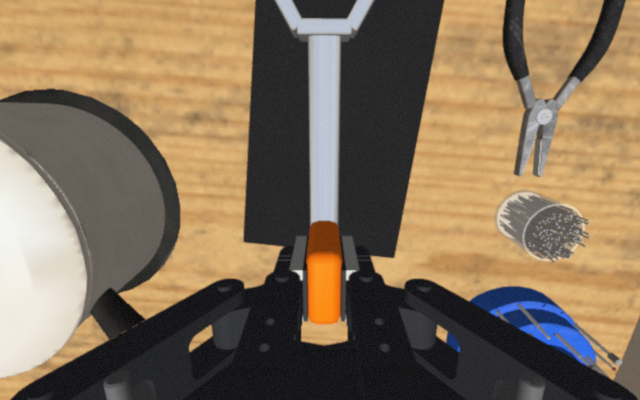

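{"fn": "apply_moves", "kwargs": {
  "commands": "8 -1 20 -0.5 0 0 0;8 0 18 0 0 0 0;8 0 7 0 0 0 0;8 0 2 0 0 0 0;8 0 0 0 0 0 0;8 0 0 0 0 0 0"
}}

```text
clock: 23.05
position: [475.9, 394.6, 21.1]
orientation: [[0.997, 0.001, -0.078], [0.078, 0.001, 0.997], [0.002, -1.0, 0.001]]
ft_force: [-0.0, 0.1, -2.2]
gripper_width: 0.159
```

```bash
python3 st.py
```

```text
t 23.05 p [475.86 394.59  21.09] toolyaw-vise 0.048 pos yaw-vise 1.14 r 299.62 f tool [-0.02  2.18  0.11] ftq [ 0.02 -0.05 -0.03] w 0.159
T nut -0.013
```

{"fn": "apply_moves", "kwargs": {
  "commands": "8 0 1.2 0 0 0 0;8 0 0 0 0 0 0;8 0 0 0 0 0 0"
}}

```text
clock: 23.35
position: [475.8, 394.5, 19.6]
orientation: [[0.997, 0.001, -0.078], [0.078, 0.001, 0.997], [0.001, -1.0, 0.001]]
ft_force: [-0.2, -0.3, 2.5]
gripper_width: 0.154
```

{"fn": "apply_moves", "kwargs": {
  "commands": "8 0 0.7 0 0 0 0;8 0 0 0 0 0 0"
}}

```text
clock: 23.55
position: [475.8, 394.5, 19.5]
orientation: [[0.997, 0.001, -0.078], [0.078, 0.001, 0.997], [0.001, -1.0, 0.001]]
ft_force: [-0.5, -0.8, 8.6]
gripper_width: 0.148
```

{"fn": "apply_moves", "kwargs": {
  "commands": "30 0 -0.7 0 0 0 0;45 0 0 0 0 0 0;50 0 0 0 0 0 0;50 0 0 0 0 0 0;50 0 0 0 0 0 0;50 0 0 0 0 0 0"
}}

```text
clock: 24.15
position: [475.1, 393.9, 18.7]
orientation: [[0.997, -0.0, -0.078], [0.078, -0.0, 0.997], [-0.0, -1.0, -0.0]]
ft_force: [0.5, -0.3, -0.3]
gripper_width: 0.585
```

{"fn": "apply_moves", "kwargs": {
  "commands": "50 0 -8 0 0 0 0;50 0 -25 0 0 0 0;50 0 -40 0 0 0 0;50 0 -40 0 0 0 0;50 0 -40 0 0 0 0;50 0 -40 0 0 0 0;50 0 0 0 0 0 0;50 0 0 0 0 0 0"
}}

```text
clock: 24.95
position: [475.6, 394.3, 213.4]
orientation: [[0.997, 0.002, -0.078], [0.078, 0.002, 0.997], [0.002, -1.0, 0.002]]
ft_force: [-0.3, -0.4, -0.7]
gripper_width: 0.589
```

```bash
python3 st.py; python3 - <<'E'
from h import *
load("wrist","24"); load("scene","24"); crop("scene","24",220,130,420,330,3,"c24")
r=onz("wrist","24",(0,0),19)
E
```

```text
t 24.95 p [475.55 394.25 213.37] toolyaw-vise 0.048 pos yaw-vise 1.141 r 299.19 f tool [-0.33  0.73 -0.34] ftq [ 0.03 -0.05 -0.02] w 0.589
T nut -0.063
```

View pics/wrist24.png

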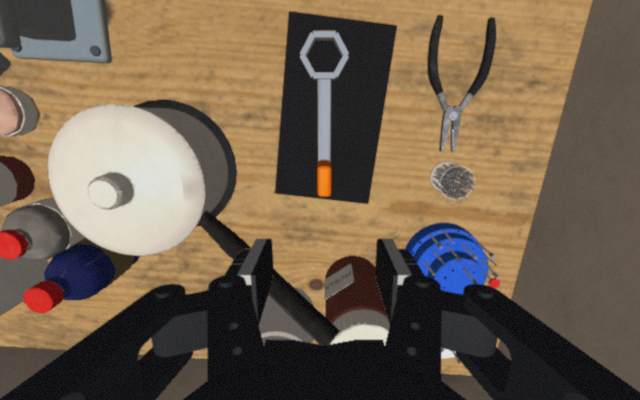

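View pics/c24.png

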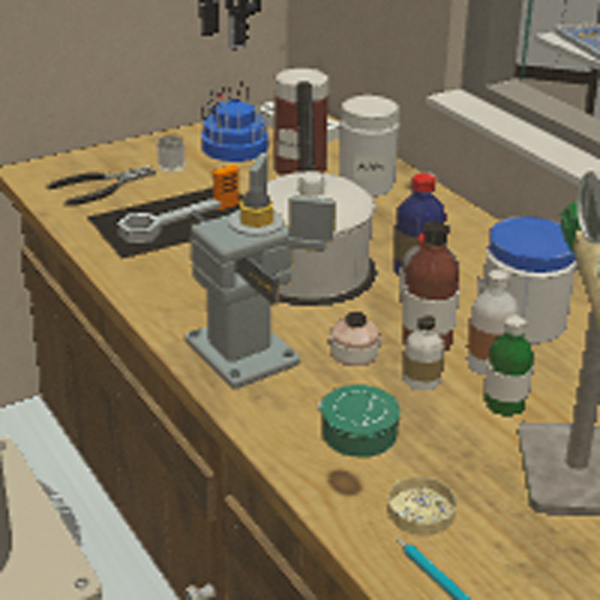

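{"fn": "apply_moves", "kwargs": {
  "commands": "60 -10 -26 -30 0 0 0;60 -14 -26 -44 0 0 0;60 -14 -26 -46 0 0 0;60 -14 0 -46 0 0 0;60 -14 0 -46 0 0 0;60 -11 0 -50 0 0 0;60 0 0 0 0 0 0;60 0 0 0 0 0 0"
}}

```text
clock: 25.85
position: [420.0, 133.3, 285.4]
orientation: [[0.997, -0.002, -0.075], [0.075, -0.001, 0.997], [-0.002, -1.0, -0.0]]
ft_force: [-0.6, -0.1, 0.3]
gripper_width: 0.703
```

{"fn": "apply_moves", "kwargs": {
  "commands": "60 0 0 0 0 0 0;60 0 0 0 0 0 0"
}}

```text
clock: 26.05
position: [420.5, 135.9, 285.6]
orientation: [[0.997, -0.001, -0.081], [0.081, 0.0, 0.997], [-0.001, -1.0, 0.0]]
ft_force: [0.1, 0.3, -0.6]
gripper_width: 0.699
```

```bash
python3 st.py; python3 - <<'E'
from h import *
load("wrist","25"); crop("wrist","25",200,30,440,230,3.3,"w25")
im=cv2.imread("pics/wrist25.png"); hsv=cv2.cvtColor(im,cv2.COLOR_BGR2HSV)
m=cv2.inRange(hsv,(15,140,90),(32,255,255)); k=np.zeros_like(m); k[85:145,290:355]=255; m&=k
hull=cv2.convexHull(np.argwhere(m>0)[:,::-1].astype(np.float32))
f=np.zeros((400,640),np.uint8); cv2.fillConvexPoly(f,hull.astype(int),255); q=np.argwhere(f>0)[:,::-1]
w=np.array([onz("wrist","25",p,159.5)[:2] for p in q]); c=w.mean(0); w=w-c; z=w[:,0]+1j*w[:,1]; ph=np.angle(np.sum(z**6))/6
fl=ph+np.pi/6-.03; print(c,"flat yaw vise",fl,fl-1.0472)
E
```

```text
t 26.05 p [420.48 135.95 285.62] toolyaw-vise 0.051 pos yaw-vise 0.244 r 63.86 f tool [0.14 0.61 0.26] ftq [0.01 0.02 0.  ] w 0.699
T nut 0.034
[358.77144812 118.58773199] flat yaw vise 0.629261182358748 -0.41793881764125196
```

View pics/w25.png

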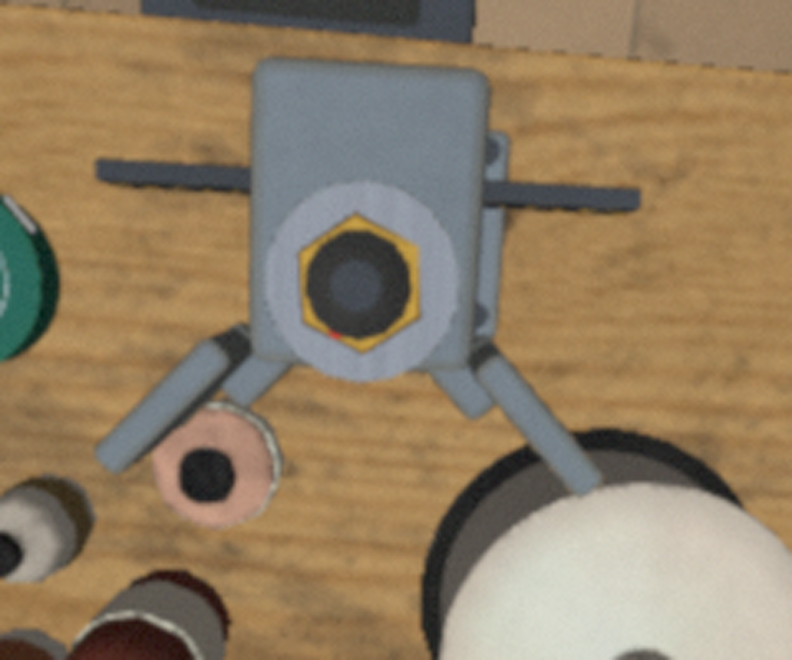

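The nut's flat now reads -0.418 in the vise's frame, against -0.42 when it is home. The red dot sits on that side, and the arm is clear of everything. I'm handing the job in.

```bash
python3 -c "
from cell import env
print(env.close_job())"
```

```text
the job is handed in; nothing more can be done
None
```

I tightened the nut home with the wrench in two strokes, lifting, swinging back 60° and reseating once in between. I then laid the wrench flat on its mat and handed the job in at about 26 s of the 72 s allowed.

**Nut home:** after the wrench was off, a clear overhead view put the nut's flat at -0.418 rad in the vise's frame. Home is -0.42.

**Firm, not overforced:** at the end of the second stroke the torque held at about 0.65 N m with the arm still. It fell away only after I eased back 0.04 to 0.06 rad, so the collar had wound about 0.05 rad. Other estimates disagreed:

| Evidence | Collar turn (rad) |
|---|---|
| Torque reading alone | about 0.03 |
| Red dot position | about 0.06 |
| Wrench angle and play | about 0.095 |

All of these lie between the 0.02 firm and 0.12 overforced limits.

**Cheeks:** the wrench arm never went past about 0.67 rad to the side, short of the 0.77 rad where the cheeks stop it. I saw no sign of contact.

**Wrench and other things:** the last pictures show the wrench flat within its mat. By eye, the other things were where they had been. The gripper is open and well clear of everything.

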